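# Crank a disc sander's worm-driven table to 30 degrees and clamp it

### The job

The little disc sander has to be set up for a bevel. Take the crepe rubber cleaning block off its table, so that it does not slide off, and lay it flat on the bench right beside the wooden sanding block; then turn the handwheel of the worm drive until the table is tilted down to 30 degrees, and last swing the clamp lever all the way over to lock the table. Leave everything else where it is.

Things in the scene. Friction and masses are not known exactly. Their poses are not given: they have to be found in the camera images.
- disc_sander: small grey bench disc sander, fixed. Origin on the bench below the middle of the table's tilt axis; x points from table to disc and motor, y to its left, z up. Foot x -68 to +148, y -123 to +123 mm, 24 mm high. Upright 120 mm disc, face at x +6, guard top at z 173, motor behind it to x 140, top z 165. The table lies in front of the disc (x below 0).
- tilt_table (a joint): tilt of the grey metal table, hinged beside the disc on an axis along the sander's y, 97 mm above the bench. 0 = level, grows as the front edge sinks; 0 to 0.077 rad at the start; 30 degrees = 0.524. Moves only through the worm: one handwheel turn = 6 degrees, and stays where the worm stands. Quadrant at its left with a long line every 15 degrees.
- crank (a joint): angle of the worm's handwheel about its upright axis, in rad, equal to 60 times the table's tilt; grows (table goes down) as the wheel is turned clockwise seen from above. Turns with about 0.05 N m of friction, 2 N at the handle; 31.4 rad is 30 degrees.
- crank_hub (a point): on the upright axis of the black 86 mm handwheel at the right of the sander, on top of its hub, 178 mm above the bench. The wheel's rim tops out at 176 mm. In the sander's frame at x +50.5, y -101.
- crank_grip (a point): middle of the upright crank handle on the handwheel, a free-spinning black grip 17 to 19 mm thick and 45 mm tall (178 to 223 mm above the bench); this point is on its axis, 208 mm above the bench, 32 mm from the wheel's axis. With the wheel at 0 it is on the sander's -x side of the axis.
- clamp_lever (a joint): table clamp lever on the left end of the tilt axis (x 0, z 97 mm, axis along the sander's y). 0 = slack, leaning 20 degrees back towards the disc; 1.40 rad = its stop, locked, leaning 60 degrees to the front (-x). 0 to 0.25 at the start. Friction 0.12 N m, 2 N at the ball; stays where it is left. Over 1.25 counts as locked.
- lever_ball (a point): centre of the black ball (24 mm diameter) at the end of the clamp lever, 66 mm from the lever's axis, at y +120 in the sander's frame; a 9 mm rod runs from the axis to the ball.
- table_front (a point): middle of the table's front edge, on its top face. The table is 150 mm in y, 105 mm in x and 8 mm thick, its top face 100 mm above the bench when level; this point is 107 mm from the tilt axis.
- crepe: tan block of crepe rubber, 42 (x) x 60 (y) x 18 (z) mm, lying on the table at the start; origin in the middle of its underside.
- sanding_block: wooden sanding block with brown-red abrasive paper, 35 (x) x 86 (y) x 27 mm, lying on the bench; origin in the middle of its underside. Leave it where it is.
- beeswax: yellow grooved block of beeswax, 38 x 55 (y) x 22 mm, on the bench; not to be moved. Origin in the middle of its underside.
- paint_a: small standing bottle of edge paint, 34 mm wide, 72 mm tall, left in front of the sander; not to be moved. Origin in the middle of its underside.
- paint_b: another such bottle, straight in front of the sander; not to be moved.
- buckle: brass buckle lying flat, 43 x 54 x 10 mm, in front of the sander; not to be moved.
- hammer_1: cobbler's hammer lying on the bench near the robot, 104 x 225 x 27 mm; not to be moved.
There are look-alikes about, which are no part of the job. Leave any blue or green look-alike of the crepe alone.

How it is judged:
By the outcome, as a careful person would: the job done as asked, in the order asked, and still so for the second after the job is handed in, with the robot touching nothing.
It also fails if it takes over 72 s, if anything falls off the work surface, if the arm or the gripper's body presses on something with over 40 N, if the wrist force passes 120 N, or if a joint passes its speed limit or range.

### The arm

A 6-joint arm with a two-finger parallel gripper is mounted at the origin on the work surface; the furniture and walls round the work are solid. World frame = base frame: x ahead of the robot, y to its left, z up, the work surface at z = 0. Lengths are in m, angles in degrees, forces in N, time in s.
With the tool pointing down it reaches from about 0.4 to 0.825 m from the base axis. Payload 7 kg.
Tool frame: the origin (TCP) lies midway between the tips of the shut fingers; the grasp point (between the pads) lies 19 mm behind it (r.hold_point_z is the distance from the TCP to the grasp point, in m); x points along the fingers, y is the direction in which the jaws open and shut, and the axes are right-handed (so a half turn about x gives the same grasp; the last joint's range is limited). The gripper opens to 88 mm and grips with 3 to 60 N. Pads are 19 mm wide; open, the fingers measure 130 mm over their backs; the gripper's body (78 mm by 193 mm) begins 47 mm behind the grasp point.
Start: joints at [92.653, 20.546, 0.682, 0, -70.136, -16.507], TCP at [0.162, 0.655, 0.227] pointing down, gripper open.
Joint ranges: [-176.03, 176.03], [-82.01, 121.73], [-58.28, 71.71], [-173.87, 95.51], [-174.79, -0.11], [-173.66, 173.66]. Speed limits (degrees/s): [136.94, 136.94, 172.46, 180, 180, 180].

### API

Orientations are given as [roll, pitch, yaw] about the fixed x, y, z axes, in that order (R = Rz(yaw) Ry(pitch) Rx(roll)).
In Python, from plant import r, viewer, order gives the robot as it stands. The module is installed in compiled form; this text tells all that it offers.
- The arm moves only by the shell command python3 -m creep 'ROWS' [FORCE]. ROWS is JSON, a list of rows, each an object of numbers: "ax", "ay", "az": the turn, a rotation vector about the tool's x, y, z in degrees; "tx", "ty", "tz": the shift along the tool's x, y, z in m; "fingers": the finger opening in m, from 0 to 0.0876. A call has 1 to 5 rows; each row is the pose to reach, as a shift and turn from the pose commanded when the call began, along the tool's axes at that moment; what a row does not reach only later rows make up. A row lasts 1/10 s, in which the tool goes at most 50 mm and 8.59 degrees, less where a joint would pass 70% of its speed; a pose out of reach is approached as far as the arm can. A call with a gripper value outside its range is refused whole. The fingers move at their own pace and stop on an object; FORCE is the grip in N (left out, the last holds). Time passes only in rows, so rows that repeat a pose let the fingers close. It gives the time, the measured TCP pose, the force and the opening at its end, in the units of the state.
- r.get_state(): the state, without advancing time (a new reading comes with each control period).
- viewer.capture(name): name is "scene" or "top"; returns a dict with "pixels" (480x640x3 uint8, blue, green, red), "depth" (480x640 float32, m along the optical axis (not along the pixel's ray), 0 where there is no reading), "fx", "fy", "cx", "cy" (pixels), "rvec" (rotation vector, rad) and "tvec" (3), from world to camera coordinates, as OpenCV has them. Camera axes: x right, y down, z forward; pixel columns grow to the right and rows downward; lengths in m; the calibration is good to about 2 mm. A picture is of the moment at which its call begins.
- order.close_job(): hands the job in, once; it reports no verdict.
The state is a dict: "time_s": time; "joints": joint angles; "qd": joint speeds; "joint_torque": joint torques, N m; "tcp_pos": TCP position; "eef_rot": TCP orientation; "contact_force": force on the tool from outside, world axes, zero at the start; "moment": the same for the moment, N m; "gripper_width": finger opening in m.
Only numpy, scipy, OpenCV 4.12 (cv2) and the standard library are available. Lean on these libraries where they do the work, as an engineer would, in place of code of your own. Each camera call takes 0.05 s, during which the arm holds its last target.

## Working session

There is one attempt and no reset: what is moved stays moved. The work goes in short steps, Python scripts to look and compute and a shell command to move; the robot and the scene stay as the last step left them, time stands still between calls to the robot, and variables do not carry over. Pictures are saved under pics/ and viewed, and the job is handed in when it is done.

I'll start by looking at the scene with both cameras.

```bash
mkdir -p pics && cat > h.py <<'E'
import numpy as np, cv2
from plant import r, viewer, order
def cap(name,fn=None):
    c=viewer.capture(name)
    if fn: cv2.imwrite('pics/'+fn,c['pixels'])
    np.savez('/tmp/'+name+'.npz',**c)
    return c
def ld(name): return dict(np.load('/tmp/'+name+'.npz'))
def w(c,u,v,z=None):
    R=cv2.Rodrigues(c['rvec'])[0]; t=np.array(c['tvec']).ravel()
    ray=np.array([(u-c['cx'])/c['fx'],(v-c['cy'])/c['fy'],1.0])
    if z is None:
        d=c['depth'][int(round(v)),int(round(u))]
        return R.T@(ray*d-t)
    o=-R.T@t; d=R.T@ray
    return o+d*(z-o[2])/d[2]
def px(c,p):
    q=cv2.projectPoints(np.array([p],float),c['rvec'],np.array(c['tvec']).reshape(3),np.array([[c['fx'],0,c['cx']],[0,c['fy'],c['cy']],[0,0,1]],float),None)[0]
    return q.ravel()
def crop(c,u0,u1,v0,v1,s,fn):
    cv2.imwrite('pics/'+fn,cv2.resize(c['pixels'][v0:v1,u0:u1],None,fx=s,fy=s,interpolation=cv2.INTER_CUBIC))
E
python3 - <<'E'
from h import *
for n in('scene','top'):
    c=cap(n,n+'0.png'); print(n,c['fx'],c['cx'],c['cy'],c['rvec'],c['tvec'])
print(r.get_state()); print(r.hold_point_z)
E
```

```text
scene 465.81761341708034 312.42502026866583 247.0285689381098 [ 0.70270901 -2.50806541  1.27949227] [0.36498639 0.37376644 0.69429559]
top 612.694813073591 310.25504824176636 230.7108619469569 [ 1.64812743 -2.51643162  0.28462481] [0.05070095 0.58014456 1.26033261]
{'time_s': 0.1, 'joints': array([ 9.26542751e+01,  2.05879840e+01,  6.40615621e-01, -1.67559510e-02,
       -7.01356423e+01, -1.65055624e+01]), 'qd': array([-0.0149764 , -0.14143657,  0.15009829,  0.18244108, -0.02056814,
        0.02784428]), 'joint_torque': array([-1.73703407e-03, -5.84163666e+01,  2.93747824e+01,  7.01544374e+00,
        1.00922061e-02, -5.87256682e-05]), 'tcp_pos': array([0.16153891, 0.65495337, 0.22572419]), 'eef_rot': array([ 95.76190768,  89.91550741, -98.0950847 ]), 'contact_force': array([0.6122409 , 0.33443684, 0.31881326]), 'moment': array([-0.02079752, -0.01195221,  0.02946953]), 'gripper_width': 0.0875917921781075}
0.0188
```

```bash
python3 -m creep 2>&1 | head -5; ls .
```

```text
invalid input
h.py
pics
```

View pics/scene0.png

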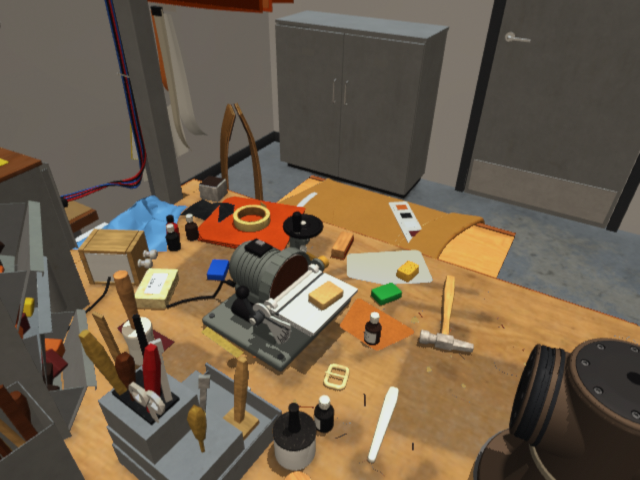

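View pics/top0.png

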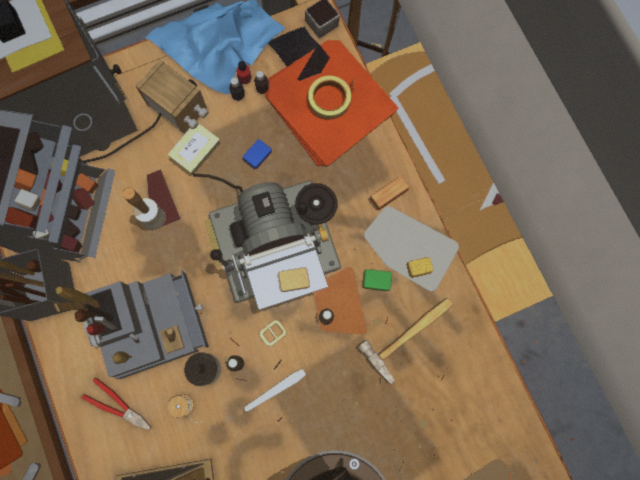

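The scene shows the sander in the middle: crepe on the table at top (294,280), wooden block at about (389,193), handwheel at (316,203), lever ball at about (215,255). The blue and green look-alikes lie at (257,153) and (377,280). Next I'll enlarge these areas.

```bash
python3 - <<'E'
from h import *
c=ld('top')
print('tcp px',px(c,[0.162,0.655,0.227]), px(ld('scene'),[0.162,0.655,0.227]),'base',px(c,[0,0,0]))
crop(c,195,435,140,320,3.3,'top0c.png')
for n,u,v in [('crepe',294,280),('block',389,193),('hub',316,203),('green',377,280),('wax',420,267),('painta',235,363),('paintb',326,316),('bench',150,340)]:
    print(n,w(c,u,v))
for n in('top','scene'):
    c=ld(n); R=cv2.Rodrigues(c['rvec'])[0]; print('cam',-R.T@c['tvec'])
c=ld('scene'); crop(c,190,370,190,370,3.3,'scene0c.png')
E
```

```text
tcp px [-61.33179637 618.18314552] [  14.11042641 1503.60706572] base [334.9026739  512.74083018]
crepe [ 0.45980592 -0.10885135  0.1189102 ]
block [ 0.56972897 -0.38779548  0.02354076]
hub [ 0.57612793 -0.20804148  0.17760657]
green [ 0.40132109 -0.28043164  0.01532153]
wax [ 0.38924134 -0.37923022  0.01913583]
painta [0.3574602  0.06824581 0.06930316]
paintb [ 0.37064628 -0.14217253  0.06695439]
bench [0.46656534 0.20549852 0.09982881]
cam [ 0.28417339 -0.06473322  1.3574357 ]
cam [0.13889318 0.48314523 0.70869046]
```

View pics/top0c.png

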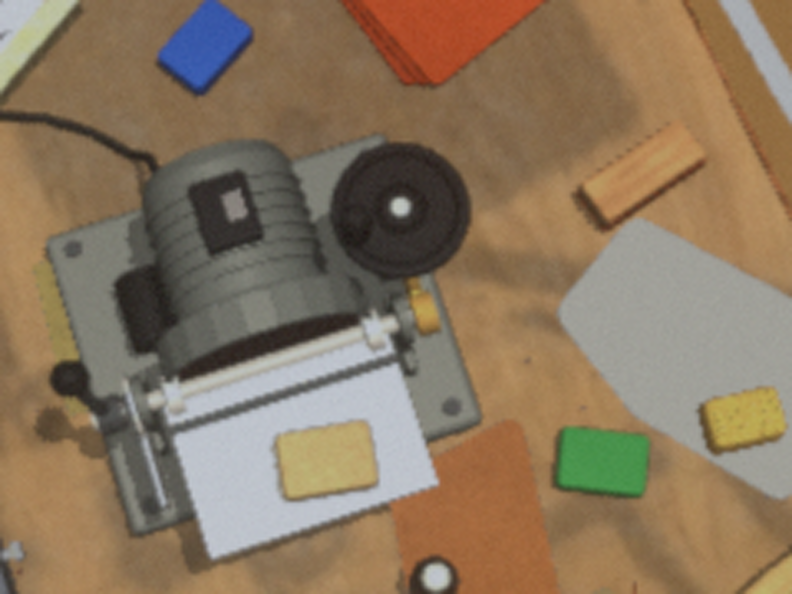

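View pics/scene0c.png

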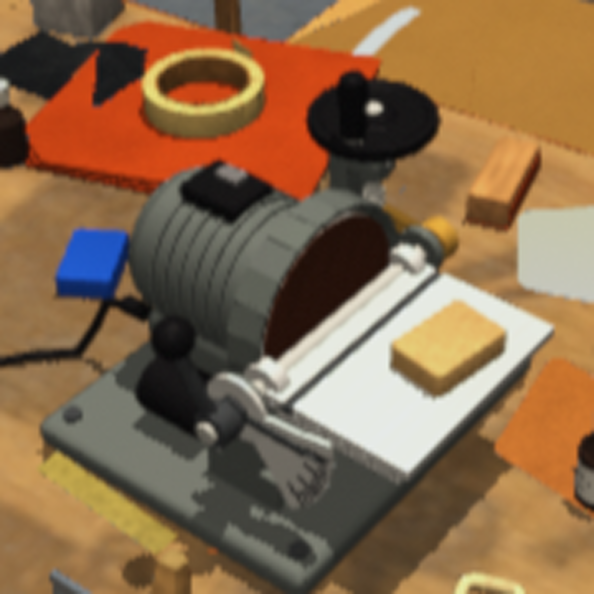

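The crops give usable pixel positions. Now I'll fit the sander pose, the crank and lever angles, the crepe and the wooden block.

```bash
cat > fit.py <<'E'
from h import *
from scipy.optimize import least_squares
c=ld('top')
C=lambda u,v:(195+u/3.3,140+v/3.3)
def P(S,p):
    x,y,a=S; return np.array([x+np.cos(a)*p[0]-np.sin(a)*p[1], y+np.sin(a)*p[0]+np.cos(a)*p[1], p[2]])
pts=[((.0505,-.101,.178),C(400,207)),((-.068,.123,.024),C(133,535)),((.148,.123,.024),C(47,240)),((.148,-.123,.024),C(380,135)),((-.068,-.123,.024),C(481,418))]
def f(s):
    S=s[:3];t=s[3]
    e=[px(c,P(S,p))-q for p,q in pts]
    for sy,q in((.075,C(212,560)),(-.075,C(438,487))):
        p=(-.107*np.cos(t)+.003*np.sin(t)*0,sy,.097+.003*np.cos(t)-.107*np.sin(t))
        e.append(px(c,P(S,p))-q)
    return np.concatenate(e)
s=least_squares(f,[.53,-.1,-.2,0.02],loss='soft_l1'); S=s.x[:3]
if __name__=='__main__':
    print('S',S,np.degrees(S[2]),'tilt',s.x[3]); print(np.round(f(s.x).reshape(-1,2),1))
    hub=P(S,(.0505,-.101,.178)); print('hub',hub, w(c,*C(400,207),z=.178))
    g=w(c,*C(355,222),z=.223); d=g-hub; print('grip',g,np.hypot(*d[:2]),'crank',((np.pi+S[2]-np.arctan2(d[1],d[0]))%(2*np.pi)))
    ball=w(c,*C(70,378),z=.157); ca,sa=np.cos(S[2]),np.sin(S[2]); b=ball[:2]-S[:2]; print('ball',ball,'sander',ca*b[0]+sa*b[1],-sa*b[0]+ca*b[1])
    for nm,z,q in(('crepe',.115,[(277,435),(370,421),(378,487),(287,500)]),('block',.027,[(582,192),(680,125),(705,157),(610,224)]),('green',.018,[(560,428),(648,432),(645,495),(556,487)]),('wax',.022,[(705,405),(775,388),(783,435),(715,452)])):
        W=np.array([w(c,*C(*k),z=z)[:2] for k in q]); print(nm,W.mean(0),[np.round(np.linalg.norm(W[i]-W[i-1]),4) for i in range(4)],'edge angs',[round(np.degrees(np.arctan2(*(W[i]-W[i-1])[::-1])),1) for i in range(4)]); print(np.round(W,4).tolist())
    # depth of table / crepe tops
    for u,v in((200,500),(230,520),(420,470),(300,470),(350,460),(330,440),(640,170),(600,200)): print((u,v),np.round(w(c,*C(u,v)),4))
    from scipy.spatial.transform import Rotation as Rn
    st=r.get_state(); print(np.round(Rn.from_euler('xyz',st['eef_rot'],degrees=True).as_matrix(),3))
E
python3 fit.py
```

```text
S [ 0.53476033 -0.10332778 -0.08735536] -5.005093269532357 tilt 0.1746094530412229
[[-0.1  0.1]
 [-0.2  1.1]
 [-2.3 -0.8]
 [ 0.6 -2.2]
 [ 1.2  0.9]
 [ 0.   0.3]
 [-0.1 -0.5]]
hub [ 0.57625609 -0.2083485   0.178     ] [ 0.57637786 -0.20860819  0.178     ]
grip [ 0.56739529 -0.17554522  0.223     ] 0.03397894880377481 crank 1.2196178901493915
ball [0.56317142 0.01432615 0.157     ] sander 0.018038129166801056 0.11968401245208932
crepe [ 0.46082059 -0.11007777] [np.float64(0.041), np.float64(0.0584), np.float64(0.0415), np.float64(0.0566)] edge angs [np.float64(-14.3), np.float64(-104.9), np.float64(163.3), np.float64(74.6)]
[[0.4882, -0.0874], [0.4732, -0.1438], [0.4334, -0.1319], [0.4485, -0.0773]]
block [ 0.5681968  -0.38977336] [np.float64(0.0292), np.float64(0.0837), np.float64(0.0282), np.float64(0.0817)] edge angs [np.float64(15.8), np.float64(-78.6), np.float64(-168.0), np.float64(102.1)]
[[0.5739, -0.3453], [0.5904, -0.4273], [0.5628, -0.4332], [0.5457, -0.3533]]
green [ 0.40162648 -0.28146229] [np.float64(0.0398), np.float64(0.0589), np.float64(0.0425), np.float64(0.0593)] edge angs [np.float64(-28.5), np.float64(-116.2), np.float64(152.1), np.float64(61.3)]
[[0.4328, -0.2647], [0.4067, -0.3176], [0.3692, -0.2977], [0.3978, -0.2457]]
wax [ 0.38796998 -0.37955222] [np.float64(0.0322), np.float64(0.0488), np.float64(0.0321), np.float64(0.0472)] edge angs [np.float64(-13.7), np.float64(-99.8), np.float64(163.5), np.float64(80.5)]
[[0.4077, -0.3597], [0.3993, -0.4078], [0.3685, -0.3987], [0.3764, -0.3521]]
(200, 500) [ 0.4727 -0.0276  0.0965]
(230, 520) [ 0.4529 -0.0401  0.1016]
(420, 470) [ 0.4355 -0.1617  0.092 ]
(300, 470) [ 0.4625 -0.0919  0.1139]
(350, 460) [ 0.4554 -0.1226  0.1174]
(330, 440) [ 0.4721 -0.1163  0.1152]
(640, 170) [ 0.5723 -0.3884  0.0268]
(600, 200) [ 0.5637 -0.3541  0.0275]
[[-0.    -0.239 -0.971]
 [-0.001 -0.971  0.239]
 [-1.     0.001 -0.   ]]
```

The fit is consistent: sander at (0.535, −0.103), yaw −5°, and crank angle about 1.2 rad. Next, the heights along the travel path and a second check of the grip and the placing spot.

```bash
python3 - <<'E'
from h import *; from fit import P,S
for n in('top','scene'):
    c=ld(n); R=cv2.Rodrigues(c['rvec'])[0]; v,u=np.mgrid[0:480,0:640]; d=c['depth']
    X=np.stack([(u-c['cx'])/c['fx']*d,(v-c['cy'])/c['fy']*d,d],-1)-c['tvec'].ravel(); X=X@R
    m=(d>0)
    for x0,x1,y0,y1 in((.1,.35,.1,.8),(.35,.6,.1,.4),(.35,.6,-.1,.1),(.3,.7,-.5,-.25),(.6,.8,-.3,.3),(.55,.66,-.45,-.32)):
        k=m&(X[...,0]>x0)&(X[...,0]<x1)&(X[...,1]>y0)&(X[...,1]<y1)
        print(n,(x0,x1,y0,y1),k.sum(), X[k][:,2].max() if k.any() else None)
s=ld('scene')
hub=P(S,(.0505,-.101,.178)); a=1.22
print('scene hub',px(s,hub),'grip',px(s,P(S,(.0505-.032*np.cos(a),-.101+.032*np.sin(a),.223))))
print('ball?',[px(s,P(S,(.066*np.sin(np.radians(20)-q),.12,.097+.066*np.cos(np.radians(20)-q)))) for q in(0,.1,.2)])
t=ld('top')
a=np.radians(11.8); cb=np.array([.568,-.390]); X=np.array([np.cos(a),np.sin(a)]);Y=np.array([-np.sin(a),np.cos(a)])
tc=cb+X*(.0175+.021+.007); print('target',tc)
im=t['pixels'].copy()
for ctr,hx,hy,z in((cb,.0175,.043,.027),(cb,.0175,.043,0),(tc,.021,.030,0)):
    q=np.array([px(t,[*(ctr+X*i*hx+Y*j*hy),z]) for i,j in((1,1),(1,-1),(-1,-1),(-1,1))])
    cv2.polylines(im,[np.int32(q*8)],True,(255,0,255),1,shift=3)
a=np.radians(-15); X=np.array([np.cos(a),np.sin(a)]);Y=np.array([-np.sin(a),np.cos(a)])
q=np.array([px(t,[*(np.array([.4608,-.1101])+X*i*.021+Y*j*.03),.1165]) for i,j in((1,1),(1,-1),(-1,-1),(-1,1))]); cv2.polylines(im,[np.int32(q*8)],True,(255,0,255),1,shift=3)
t['pixels']=im; crop(t,265,435,150,300,4,'top1c.png')
E
```

```text
top (0.1, 0.35, 0.1, 0.8) 15012 0.17647853391238602
top (0.35, 0.6, 0.1, 0.4) 17441 0.33863970127723664
top (0.35, 0.6, -0.1, 0.1) 10792 0.17969581049571934
top (0.3, 0.7, -0.5, -0.25) 17037 0.1721283500226989
top (0.6, 0.8, -0.3, 0.3) 24075 0.367108268502232
top (0.55, 0.66, -0.45, -0.32) 2539 0.03335454248150433
scene (0.1, 0.35, 0.1, 0.8) 2473 0.0638848172047114
scene (0.35, 0.6, 0.1, 0.4) 21760 0.33578422948255443
scene (0.35, 0.6, -0.1, 0.1) 13481 0.17348920734020387
scene (0.3, 0.7, -0.5, -0.25) 7400 0.027728814526884835
scene (0.6, 0.8, -0.3, 0.3) 16267 0.339388498151579
scene (0.55, 0.66, -0.45, -0.32) 1132 0.027728814526884835
scene hub [303.10984478 222.12739038] grip [298.24297137 211.47634248]
ball? [array([240.65232795, 290.68159318]), array([243.17965958, 291.26204975]), array([245.82958041, 292.15844137])]
target [ 0.61253847 -0.38069543]
```

View pics/top1c.png

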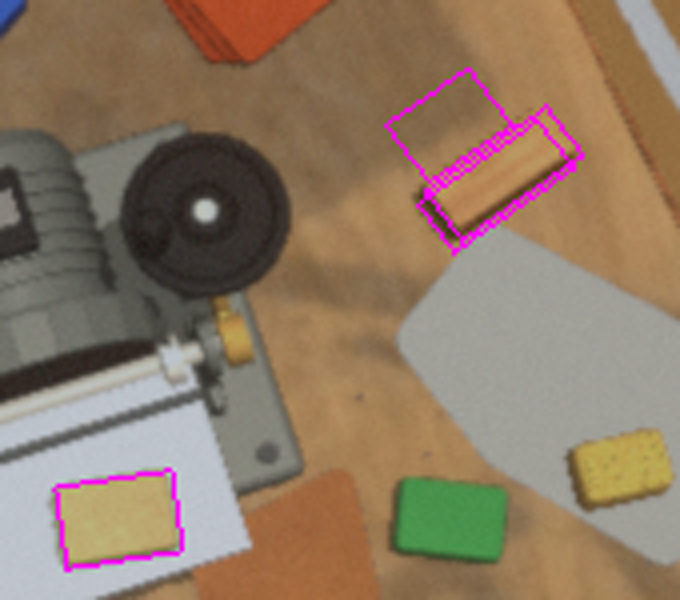

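The overlay matches the crepe at (118,520) and the block at (505,180). The chosen spot on the far side of the block at (455,125) is bare bench. First move: rise clear of the tool rack while starting the half turn, which keeps joint 6 well inside its range.

```bash
python3 -m creep '[{"tx":-0.04,"ax":8.5},{"tx":-0.08,"ax":17},{"tx":-0.12,"ax":25.5},{"tx":-0.16,"ax":34},{"tx":-0.18,"ax":42.5}]'
cat > go.py <<'E'
import sys
from h import *
from scipy.spatial.transform import Rotation as Rn
# usage: go.py x y z yawdeg(jaw direction)
def rep(x,y,z,jaw=None):
    st=r.get_state(); R=Rn.from_euler('xyz',st['eef_rot'],degrees=True).as_matrix()
    p=st['tcp_pos']; d=R.T@(np.array([x,y,z])-p)
    print('t',st['time_s'],'p',np.round(p,4),'j',np.round(st['joints'],1),'F',np.round(st['contact_force'],1),'w',round(st['gripper_width'],4))
    cur=np.degrees(np.arctan2(R[1,1],R[0,1])); print('tool x',np.round(R[:,0],4),'jaw',round(cur,2),'z',np.round(R[:,2],3))
    print('shift tool',np.round(d,4),'ax',None if jaw is None else round((cur-jaw+180)%360-180,2))
if __name__=='__main__': rep(*map(float,sys.argv[1:]))
E
python3 go.py .4608 -.1101 .3 75
```

```text
t 0.1 p [0.1615 0.655  0.2257] j [ 92.7  20.6   0.6  -0.  -70.1 -16.5] F [0.6 0.3 0.3] w 0.0876
tool x [-2.0e-04 -1.5e-03 -1.0e+00] jaw -103.86 z [-0.971  0.239 -0.   ]
shift tool [-0.0732  0.6712 -0.4738] ax -178.86invalid input
```

```bash
python3 -m creep '[{"ax":8.5,"ay":0,"az":0,"tx":-0.04,"ty":0,"tz":0,"fingers":0.0876},{"ax":17,"ay":0,"az":0,"tx":-0.08,"ty":0,"tz":0,"fingers":0.0876},{"ax":25.5,"ay":0,"az":0,"tx":-0.12,"ty":0,"tz":0,"fingers":0.0876},{"ax":34,"ay":0,"az":0,"tx":-0.16,"ty":0,"tz":0,"fingers":0.0876},{"ax":42.5,"ay":0,"az":0,"tx":-0.18,"ty":0,"tz":0,"fingers":0.0876}]'
echo; python3 go.py .4608 -.1101 .3 75
```

```text
time_s: 0.6
tcp_pos: [0.162, 0.6557, 0.4106]
eef_rot: [-44.0, 89.8, 79.3]
contact_force: [0.5, 0.9, 0.2]
gripper_width: 0.0877

t 0.6 p [0.162  0.6557 0.4106] j [ 92.7  17.7  19.7   0.1 -91.8 -59.4] F [0.5 0.9 0.2] w 0.0877
tool x [ 8.0e-04  4.2e-03 -1.0e+00] jaw -146.71 z [-0.549  0.836  0.003]
shift tool [ 0.1076  0.171  -0.8045] ax 138.29
```

All row keys are required. Tool z happens to point along the travel, so I'll move along −tz over the bench while turning back to jaw direction −105°. Joint 6 turned the opposite way to my guess, and this choice keeps it in range.

```bash
python3 -m creep '[{"ax":-8.3,"ay":0,"az":0,"tx":0,"ty":0,"tz":-0.048,"fingers":0.0876},{"ax":-16.6,"ay":0,"az":0,"tx":0,"ty":0,"tz":-0.096,"fingers":0.0876},{"ax":-25,"ay":0,"az":0,"tx":0,"ty":0,"tz":-0.144,"fingers":0.0876},{"ax":-33.3,"ay":0,"az":0,"tx":0,"ty":0,"tz":-0.192,"fingers":0.0876},{"ax":-41.7,"ay":0,"az":0,"tx":0,"ty":0,"tz":-0.24,"fingers":0.0876}]'
echo; python3 go.py .4608 -.1101 .3 -105
```

```text
time_s: 1.1
tcp_pos: [0.2952, 0.4536, 0.4063]
eef_rot: [75.5, 90.0, -118.8]
contact_force: [1.6, -0.3, 0.2]
gripper_width: 0.0872

t 1.1 p [0.2952 0.4536 0.4063] j [ 77.7   4.1   2.3  -0.  -88.2  -2. ] F [ 1.6 -0.3  0.2] w 0.0872
tool x [-2.e-04 -3.e-04 -1.e+00] jaw -104.29 z [-0.969  0.247  0.   ]
shift tool [ 0.1065  0.5054 -0.2996] ax 0.71
```

```bash
python3 -m creep '[{"ax":0.7,"ay":0,"az":0,"tx":0,"ty":0.042,"tz":-0.025,"fingers":0.0876},{"ax":0.7,"ay":0,"az":0,"tx":0,"ty":0.084,"tz":-0.05,"fingers":0.0876},{"ax":0.7,"ay":0,"az":0,"tx":0,"ty":0.126,"tz":-0.075,"fingers":0.0876},{"ax":0.7,"ay":0,"az":0,"tx":0,"ty":0.168,"tz":-0.1,"fingers":0.0876},{"ax":0.7,"ay":0,"az":0,"tx":0,"ty":0.21,"tz":-0.125,"fingers":0.0876}]'
python3 -m creep '[{"ax":0,"ay":0,"az":0,"tx":0,"ty":0.042,"tz":-0.025,"fingers":0.0876},{"ax":0,"ay":0,"az":0,"tx":0,"ty":0.084,"tz":-0.05,"fingers":0.0876},{"ax":0,"ay":0,"az":0,"tx":0,"ty":0.126,"tz":-0.075,"fingers":0.0876},{"ax":0,"ay":0,"az":0,"tx":0,"ty":0.168,"tz":-0.1,"fingers":0.0876},{"ax":0,"ay":0,"az":0,"tx":0,"ty":0.21,"tz":-0.125,"fingers":0.0876}]'
echo; python3 go.py .4608 -.1101 .3 -105
```

```text
time_s: 1.6
tcp_pos: [0.3622, 0.2186, 0.4065]
eef_rot: [-81.1, 90.0, 83.6]
contact_force: [0.8, 0.3, -0.3]
gripper_width: 0.0878
time_s: 2.1
tcp_pos: [0.4271, -0.0168, 0.4067]
eef_rot: [-125.0, 89.9, 39.7]
contact_force: [2.1, 0.7, -0.6]
gripper_width: 0.0875

t 2.1 p [ 0.4271 -0.0168  0.4067] j [ 24.4  -7.8  -9.1  -0.  -88.7  50.3] F [ 2.1  0.7 -0.6] w 0.0875
tool x [ 7.e-04  6.e-04 -1.e+00] jaw -105.33 z [-0.964  0.264 -0.001]
shift tool [ 0.1067  0.0811 -0.0571] ax -0.33
```

```bash
python3 -m creep '[{"ax":0,"ay":0,"az":0,"tx":0.02,"ty":0.04,"tz":-0.028,"fingers":0.0876},{"ax":0,"ay":0,"az":0,"tx":0.06,"ty":0.066,"tz":-0.045,"fingers":0.0876},{"ax":0,"ay":0,"az":0,"tx":0.1,"ty":0.081,"tz":-0.057,"fingers":0.0876},{"ax":0,"ay":0,"az":0,"tx":0.15,"ty":0.081,"tz":-0.057,"fingers":0.0876},{"ax":0,"ay":0,"az":0,"tx":0.2,"ty":0.081,"tz":-0.057,"fingers":0.0876}]'
echo; python3 go.py .4608 -.1101 .105 -105
python3 - <<'E'
from h import *
c=cap('scene','scene2.png'); crop(c,190,370,190,370,3.3,'scene2c.png')
c=cap('top','top2.png')
E
```

```text
time_s: 2.6
tcp_pos: [0.4604, -0.109, 0.2047]
eef_rot: [-123.5, 90.0, 41.0]
contact_force: [1.1, 0.9, -0.7]
gripper_width: 0.0873

t 2.6 p [ 0.4604 -0.109   0.2047] j [ 10.6   2.2 -25.8  -0.  -62.   63.9] F [ 1.1  0.9 -0.7] w 0.0873
tool x [ 2.e-04  2.e-04 -1.e+00] jaw -105.47 z [-0.964  0.267 -0.   ]
shift tool [ 0.0997  0.001  -0.0006] ax -0.47
```

View pics/scene2.png

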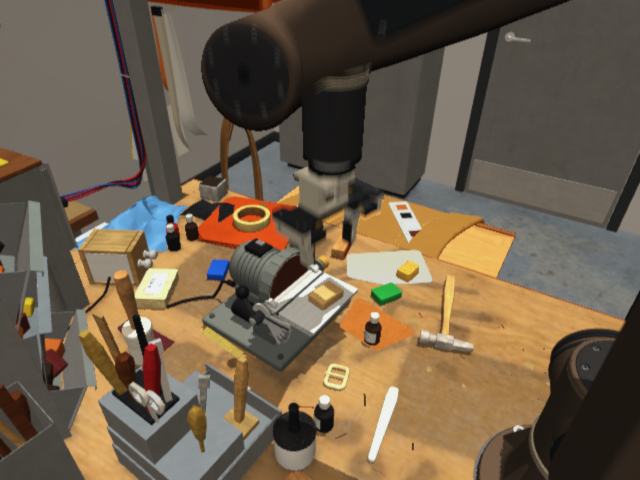

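The gripper stands over the crepe, with its fingers at about (305,255) and (345,245) in the scene view and the crepe at (325,293). Now I'll descend and grip.

```bash
python3 -m creep '[{"ax":-0.4,"ay":0,"az":0,"tx":0.03,"ty":0.001,"tz":-0.0005,"fingers":0.0876},{"ax":-0.4,"ay":0,"az":0,"tx":0.06,"ty":0.001,"tz":-0.0005,"fingers":0.0876},{"ax":-0.4,"ay":0,"az":0,"tx":0.085,"ty":0.001,"tz":-0.0005,"fingers":0.0876},{"ax":-0.4,"ay":0,"az":0,"tx":0.099,"ty":0.001,"tz":-0.0005,"fingers":0.0876},{"ax":-0.4,"ay":0,"az":0,"tx":0.099,"ty":0.001,"tz":-0.0005,"fingers":0.0876}]'
python3 -m creep '[{"ax":0,"ay":0,"az":0,"tx":0,"ty":0,"tz":0,"fingers":0.05},{"ax":0,"ay":0,"az":0,"tx":0,"ty":0,"tz":0,"fingers":0.05},{"ax":0,"ay":0,"az":0,"tx":0,"ty":0,"tz":0,"fingers":0.05},{"ax":0,"ay":0,"az":0,"tx":0,"ty":0,"tz":0,"fingers":0.05},{"ax":0,"ay":0,"az":0,"tx":0,"ty":0,"tz":0,"fingers":0.05}]' 15
python3 go.py .4608 -.1101 .105 -105
```

```text
time_s: 3.2
tcp_pos: [0.4615, -0.1089, 0.1081]
eef_rot: [38.9, 89.9, -156.0]
contact_force: [0.5, -0.0, 0.5]
gripper_width: 0.0877
time_s: 3.7
tcp_pos: [0.4616, -0.1091, 0.1084]
eef_rot: [-160.2, 89.9, 4.9]
contact_force: [-1.1, 1.9, 6.0]
gripper_width: 0.0598
t 3.7 p [ 0.4616 -0.1091  0.1084] j [ 10.6   8.3 -33.3   0.  -48.3  64.5] F [-1.1  1.9  6. ] w 0.0598
tool x [ 1.4e-03  1.0e-04 -1.0e+00] jaw -104.94 z [-0.966  0.258 -0.001]
shift tool [0.0034 0.0012 0.0005] ax 0.06
```

Gripped at 59.8 mm opening. I'll raise the grip force a bit and lift gently.

```bash
python3 -m creep '[{"ax":0,"ay":0,"az":0,"tx":-0.003,"ty":0,"tz":0,"fingers":0.05},{"ax":0,"ay":0,"az":0,"tx":-0.015,"ty":0,"tz":0,"fingers":0.05},{"ax":0,"ay":0,"az":0,"tx":-0.04,"ty":0,"tz":0,"fingers":0.05},{"ax":0,"ay":0,"az":0,"tx":-0.08,"ty":0,"tz":0,"fingers":0.05},{"ax":0,"ay":0,"az":0,"tx":-0.12,"ty":0,"tz":0,"fingers":0.05}]' 22
python3 go.py .6135 -.3805 .1 -78
python3 - <<'E'
from h import *
c=cap('scene','scene3.png'); crop(c,240,420,160,310,3.5,'scene3c.png')
E
```

```text
time_s: 4.2
tcp_pos: [0.4603, -0.1093, 0.2285]
eef_rot: [23.3, 89.9, -171.6]
contact_force: [3.2, -0.2, -1.1]
gripper_width: 0.0601
t 4.2 p [ 0.4603 -0.1093  0.2285] j [ 10.6   1.1 -23.6  -0.  -65.4  64.5] F [ 3.2 -0.2 -1.1] w 0.0601
tool x [-1.9e-03 -3.0e-04 -1.0e+00] jaw -104.96 z [-0.966  0.258  0.002]
shift tool [ 0.1283  0.2224 -0.2183] ax -26.96
```

View pics/scene3c.png

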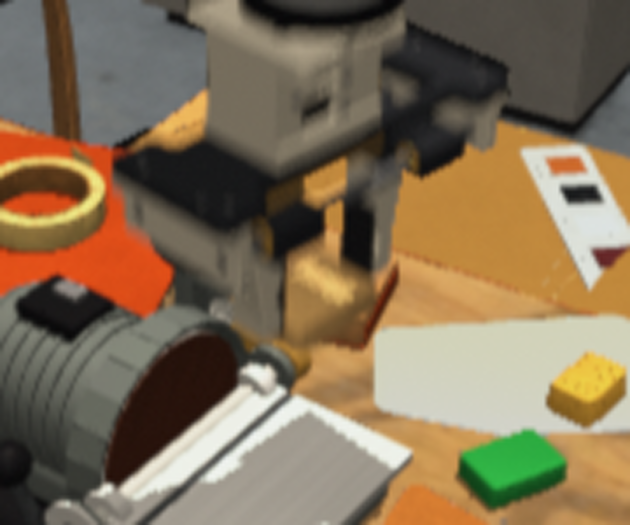

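Crepe is held between the pads at about (325,295) in the crop and the table is free. Now I'll carry it high, over the handwheel level, to beside the wooden block.

```bash
python3 -m creep '[{"ax":-5.4,"ay":0,"az":0,"tx":-0.035,"ty":0.022,"tz":-0.022,"fingers":0.05},{"ax":-10.8,"ay":0,"az":0,"tx":-0.07,"ty":0.054,"tz":-0.053,"fingers":0.05},{"ax":-16.2,"ay":0,"az":0,"tx":-0.075,"ty":0.087,"tz":-0.085,"fingers":0.05},{"ax":-21.6,"ay":0,"az":0,"tx":-0.075,"ty":0.12,"tz":-0.118,"fingers":0.05},{"ax":-27,"ay":0,"az":0,"tx":-0.075,"ty":0.155,"tz":-0.152,"fingers":0.05}]'
python3 go.py .6135 -.3805 .1 -78
```

```text
time_s: 4.75
tcp_pos: [0.5687, -0.2999, 0.3028]
eef_rot: [173.8, 90.0, 6.1]
contact_force: [1.6, 0.8, -0.2]
gripper_width: 0.0593
t 4.75 p [ 0.5687 -0.2999  0.3028] j [-10.5  15.4   3.3  -0.  -77.8 112.7] F [ 1.6  0.8 -0.2] w 0.0593
tool x [ 8.e-04  1.e-04 -1.e+00] jaw -77.72 z [-0.977 -0.213 -0.001]
shift tool [ 0.2029  0.0883 -0.0265] ax 0.28
```

```bash
python3 -m creep '[{"ax":0.3,"ay":0,"az":0,"tx":0.0,"ty":0.045,"tz":-0.0135,"fingers":0.05},{"ax":0.3,"ay":0,"az":0,"tx":0.02,"ty":0.088,"tz":-0.0265,"fingers":0.05},{"ax":0.3,"ay":0,"az":0,"tx":0.07,"ty":0.088,"tz":-0.0265,"fingers":0.05},{"ax":0.3,"ay":0,"az":0,"tx":0.12,"ty":0.088,"tz":-0.0265,"fingers":0.05},{"ax":0.3,"ay":0,"az":0,"tx":0.16,"ty":0.088,"tz":-0.0265,"fingers":0.05}]'
python3 go.py .6135 -.3805 .02 -78
python3 - <<'E'
from h import *
c=cap('scene'); crop(c,280,420,170,290,5,'scene4c.png')
c=cap('top'); crop(c,300,460,120,240,5,'top4c.png')
E
```

```text
time_s: 5.25
tcp_pos: [0.6107, -0.3786, 0.1384]
eef_rot: [-39.1, 89.8, 152.6]
contact_force: [0.7, 0.4, -0.9]
gripper_width: 0.0601
t 5.25 p [ 0.6107 -0.3786  0.1384] j [-16.3  28.    0.6  -0.  -62.8 118. ] F [ 0.7  0.4 -0.9] w 0.0601
tool x [-0.0033  0.0017 -1.    ] jaw -78.33 z [-0.979 -0.202  0.003]
shift tool [ 0.1184  0.0027 -0.0027] ax -0.33
```

View pics/scene4c.png

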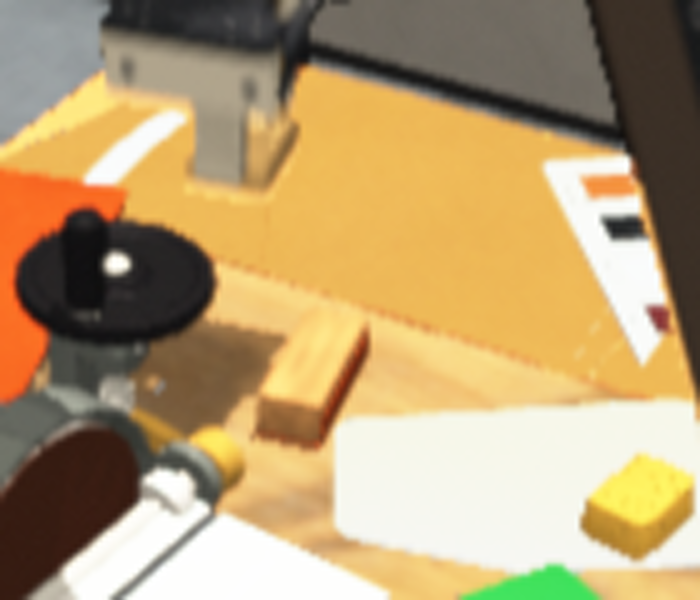

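View pics/top4c.png

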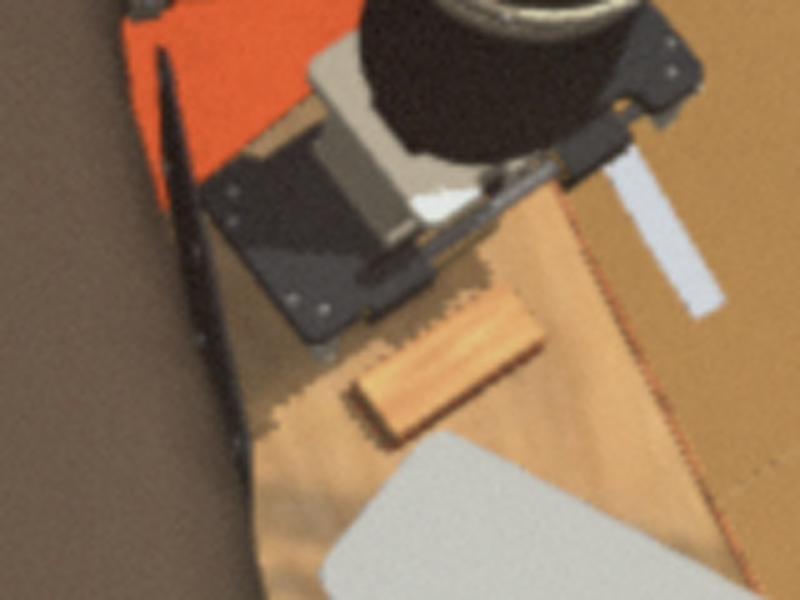

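```bash
python3 - <<'E'
from h import *
c=ld('top'); C=lambda u,v:(300+u/5,120+v/5)
W=np.array([w(c,*C(*q),z=.027)[:2] for q in((357,383),(505,290),(545,341),(398,438))]); print(W.mean(0),[np.round(np.linalg.norm(W[i]-W[i-1]),4) for i in range(4)],[round(np.degrees(np.arctan2(*(W[i]-W[i-1])[::-1])),1) for i in range(4)])
E
python3 -m creep '[{"ax":-0.3,"ay":0,"az":0,"tx":0.03,"ty":0.0027,"tz":-0.0027,"fingers":0.05},{"ax":-0.3,"ay":0,"az":0,"tx":0.06,"ty":0.0027,"tz":-0.0027,"fingers":0.05},{"ax":-0.3,"ay":0,"az":0,"tx":0.08,"ty":0.0027,"tz":-0.0027,"fingers":0.05},{"ax":-0.3,"ay":0,"az":0,"tx":0.09,"ty":0.0027,"tz":-0.0027,"fingers":0.05},{"ax":-0.3,"ay":0,"az":0,"tx":0.09,"ty":0.0027,"tz":-0.0027,"fingers":0.05}]'
python3 go.py .6135 -.3805 .012 -78
```

```text
[ 0.56876611 -0.39008875] [np.float64(0.0313), np.float64(0.0812), np.float64(0.0297), np.float64(0.0816)] [np.float64(11.3), np.float64(-80.8), np.float64(-167.9), np.float64(100.3)]
time_s: 5.85
tcp_pos: [0.6156, -0.3808, 0.0529]
eef_rot: [-3.7, 90.0, -171.6]
contact_force: [0.5, 0.4, -0.7]
gripper_width: 0.0598
t 5.85 p [ 0.6156 -0.3808  0.0529] j [-16.4  32.6  -3.7   0.  -53.7 118.4] F [ 0.5  0.4 -0.7] w 0.0598
tool x [-6.e-04 -1.e-04 -1.e+00] jaw -77.93 z [-0.978 -0.209  0.001]
shift tool [ 0.0409 -0.0007  0.002 ] ax 0.07
```

```bash
python3 -m creep '[{"ax":0,"ay":0,"az":0,"tx":0.015,"ty":0,"tz":0.002,"fingers":0.05},{"ax":0,"ay":0,"az":0,"tx":0.028,"ty":0,"tz":0.002,"fingers":0.05},{"ax":0,"ay":0,"az":0,"tx":0.034,"ty":0,"tz":0.002,"fingers":0.05},{"ax":0,"ay":0,"az":0,"tx":0.037,"ty":0,"tz":0.002,"fingers":0.05},{"ax":0,"ay":0,"az":0,"tx":0.037,"ty":0,"tz":0.002,"fingers":0.05}]'
python3 go.py .6135 -.3805 .01 -78
```

```text
time_s: 6.35
tcp_pos: [0.6133, -0.3811, 0.015]
eef_rot: [-23.9, 90.0, 168.2]
contact_force: [-0.4, 0.4, -1.2]
gripper_width: 0.0597
t 6.35 p [ 0.6133 -0.3811  0.015 ] j [-16.5  34.8  -5.6   0.  -49.7 118.5] F [-0.4  0.4 -1.2] w 0.0597
tool x [-8.e-04  2.e-04 -1.e+00] jaw -77.95 z [-0.978 -0.209  0.001]
shift tool [ 0.005  -0.0006 -0.0004] ax 0.05
```

```bash
python3 -m creep '[{"ax":0,"ay":0,"az":0,"tx":0.002,"ty":0,"tz":0,"fingers":0.05},{"ax":0,"ay":0,"az":0,"tx":0.003,"ty":0,"tz":0,"fingers":0.05}]'
python3 -m creep '[{"ax":0,"ay":0,"az":0,"tx":0.002,"ty":0,"tz":0,"fingers":0.05},{"ax":0,"ay":0,"az":0,"tx":0.002,"ty":0,"tz":0,"fingers":0.05}]'
```

```text
time_s: 6.55
tcp_pos: [0.6138, -0.3813, 0.0129]
eef_rot: [146.8, 90.0, -21.1]
contact_force: [-0.4, 0.1, -0.7]
gripper_width: 0.0596
time_s: 6.75
tcp_pos: [0.6136, -0.3812, 0.0106]
eef_rot: [142.9, 90.0, -25.1]
contact_force: [-0.8, -0.4, 0.0]
gripper_width: 0.0596
```

```bash
python3 -m creep '[{"ax":0,"ay":0,"az":0,"tx":0.002,"ty":0,"tz":0,"fingers":0.05},{"ax":0,"ay":0,"az":0,"tx":0.002,"ty":0,"tz":0,"fingers":0.05}]'
python3 -m creep '[{"ax":0,"ay":0,"az":0,"tx":0.001,"ty":0,"tz":0,"fingers":0.05},{"ax":0,"ay":0,"az":0,"tx":0.001,"ty":0,"tz":0,"fingers":0.05}]'
```

```text
time_s: 6.95
tcp_pos: [0.6139, -0.3812, 0.0101]
eef_rot: [134.1, 89.9, -33.8]
contact_force: [-2.3, 2.2, 8.3]
gripper_width: 0.0592
time_s: 7.15
tcp_pos: [0.6139, -0.3812, 0.01]
eef_rot: [130.4, 89.9, -37.5]
contact_force: [-4.0, 5.5, 13.4]
gripper_width: 0.0598
```

Contact with the bench (13 N up). I'll release and rise.

```bash
python3 -m creep '[{"ax":0,"ay":0,"az":0,"tx":-0.001,"ty":0,"tz":0,"fingers":0.068},{"ax":0,"ay":0,"az":0,"tx":-0.002,"ty":0,"tz":0,"fingers":0.08},{"ax":0,"ay":0,"az":0,"tx":-0.002,"ty":0,"tz":0,"fingers":0.0876},{"ax":0,"ay":0,"az":0,"tx":-0.002,"ty":0,"tz":0,"fingers":0.0876}]'
python3 -m creep '[{"ax":0,"ay":0,"az":0,"tx":-0.01,"ty":0,"tz":0,"fingers":0.0876},{"ax":0,"ay":0,"az":0,"tx":-0.05,"ty":0,"tz":0,"fingers":0.0876},{"ax":0,"ay":0,"az":0,"tx":-0.1,"ty":0,"tz":0,"fingers":0.0876},{"ax":0,"ay":0,"az":0,"tx":-0.15,"ty":0,"tz":0,"fingers":0.0876},{"ax":0,"ay":0,"az":0,"tx":-0.2,"ty":0,"tz":0,"fingers":0.0876}]'
python3 go.py .58 -.21 .25 -78
```

```text
time_s: 7.55
tcp_pos: [0.6133, -0.3812, 0.0093]
eef_rot: [-33.3, 90.0, 158.7]
contact_force: [0.4, -1.1, -0.3]
gripper_width: 0.085
time_s: 8.05
tcp_pos: [0.6131, -0.3812, 0.2124]
eef_rot: [118.4, 90.0, -49.5]
contact_force: [1.7, -0.5, 0.3]
gripper_width: 0.0873
t 8.05 p [ 0.6131 -0.3812  0.2124] j [-16.5  25.4   6.2   0.  -70.8 118.5] F [ 1.7 -0.5  0.3] w 0.0873
tool x [ 3.e-04 -3.e-04 -1.e+00] jaw -77.95 z [-0.978 -0.209 -0.   ]
shift tool [-0.0377 -0.1743 -0.0034] ax 0.05
```

```bash
python3 -m creep '[{"ax":0,"ay":0,"az":0,"tx":-0.045,"ty":0,"tz":0,"fingers":0.05},{"ax":0,"ay":0,"az":0,"tx":-0.075,"ty":-0.03,"tz":0,"fingers":0.05},{"ax":0,"ay":0,"az":0,"tx":-0.09,"ty":-0.075,"tz":0,"fingers":0.05},{"ax":0,"ay":0,"az":0,"tx":-0.09,"ty":-0.12,"tz":0,"fingers":0.05},{"ax":0,"ay":0,"az":0,"tx":-0.09,"ty":-0.165,"tz":0.001,"fingers":0.05}]'
python3 go.py .5676 -.1767 .19 -78
python3 - <<'E'
from h import *
c=cap('scene'); crop(c,230,420,170,310,4,'scene5c.png')
c=cap('top'); crop(c,270,460,130,270,4,'top5c.png')
E
```

```text
time_s: 8.55
tcp_pos: [0.5776, -0.2187, 0.3009]
eef_rot: [164.4, 89.9, -3.6]
contact_force: [0.4, 0.9, 0.3]
gripper_width: 0.0536
t 8.55 p [ 0.5776 -0.2187  0.3009] j [ -2.6  13.   -0.3   0.  -76.7 104.7] F [0.4 0.9 0.3] w 0.0536
tool x [ 1.9e-03 -1.0e-04 -1.0e+00] jaw -77.99 z [-0.978 -0.208 -0.002]
shift tool [ 0.1109 -0.0432  0.0012] ax 0.01
```

View pics/scene5c.png

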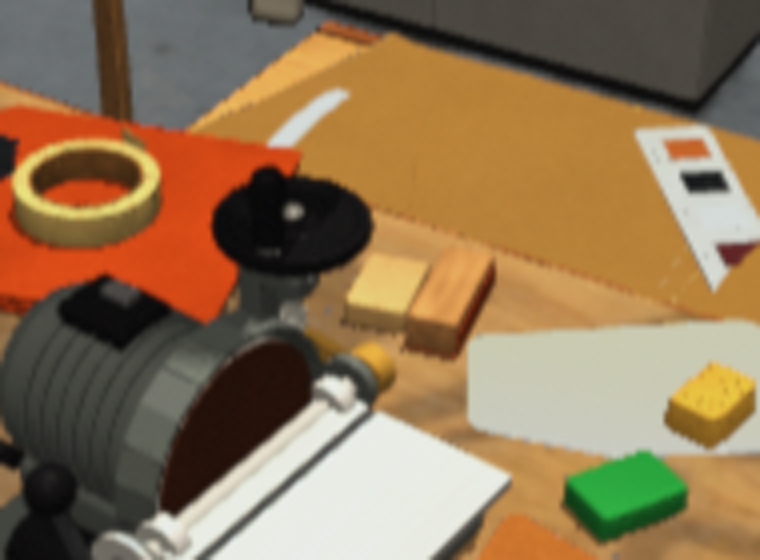

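View pics/top5c.png

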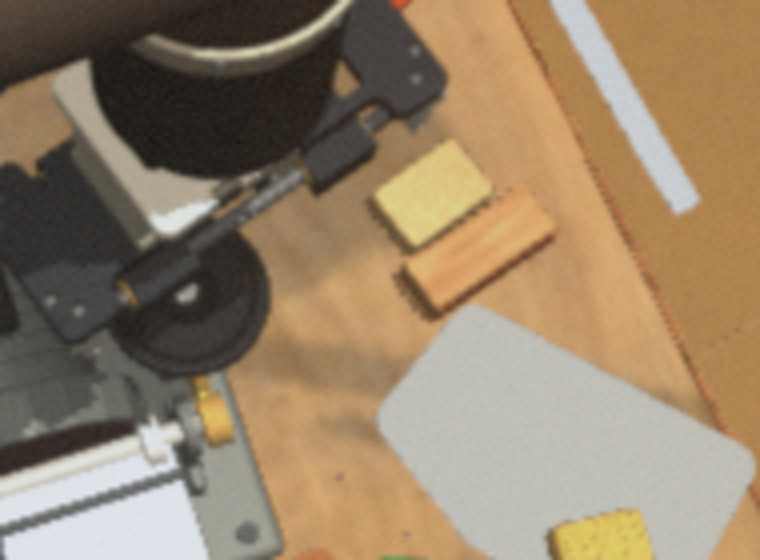

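The crepe lies flat and parallel beside the block, in the top crop at (430,195) with the block at (480,250). Now the handwheel: go over the handle, descend and grip it.

```bash
python3 -m creep '[{"ax":0,"ay":0,"az":0,"tx":0.01,"ty":-0.03,"tz":0.001,"fingers":0.05},{"ax":0,"ay":0,"az":0,"tx":0.03,"ty":-0.0435,"tz":0.001,"fingers":0.05},{"ax":0,"ay":0,"az":0,"tx":0.05,"ty":-0.0435,"tz":0.001,"fingers":0.05},{"ax":0,"ay":0,"az":0,"tx":0.05,"ty":-0.0435,"tz":0.001,"fingers":0.05}]'
python3 go.py .5676 -.1767 .19 -78
python3 - <<'E'
from h import *
c=cap('scene'); crop(c,250,370,150,270,5,'scene6c.png')
E
```

```text
time_s: 9.05
tcp_pos: [0.5665, -0.1772, 0.2476]
eef_rot: [-22.2, 89.8, 169.8]
contact_force: [-1.3, -0.1, -0.1]
gripper_width: 0.0498
t 9.05 p [ 0.5665 -0.1772  0.2476] j [  1.5  12.3  -8.   -0.  -69.9 100.6] F [-1.3 -0.1 -0.1] w 0.0498
tool x [-3.8e-03  7.0e-04 -1.0e+00] jaw -77.93 z [-0.978 -0.209  0.004]
shift tool [ 0.0576 -0.0002 -0.0014] ax 0.07
```

View pics/scene6c.png

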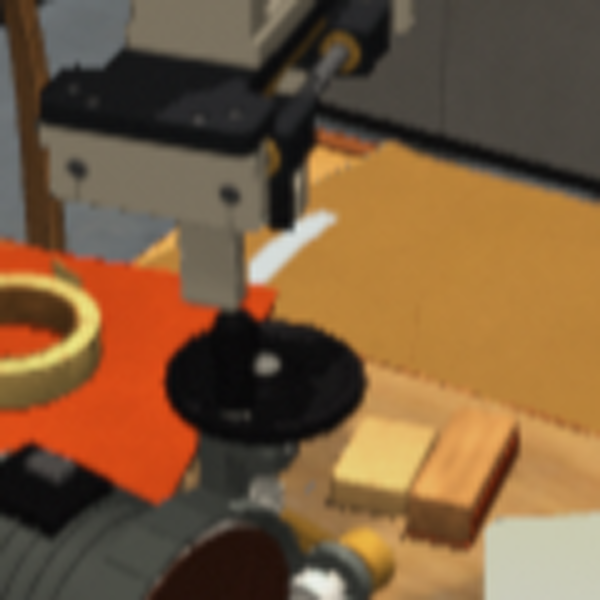

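The gripper is lined up over the handle, with the finger at (212,270) and the handle below at (238,340). I'll descend and close.

```bash
python3 -m creep '[{"ax":0,"ay":0,"az":0,"tx":0.02,"ty":0,"tz":-0.001,"fingers":0.05},{"ax":0,"ay":0,"az":0,"tx":0.04,"ty":0,"tz":-0.001,"fingers":0.05},{"ax":0,"ay":0,"az":0,"tx":0.055,"ty":0,"tz":-0.001,"fingers":0.05},{"ax":0,"ay":0,"az":0,"tx":0.058,"ty":0,"tz":-0.001,"fingers":0.05},{"ax":0,"ay":0,"az":0,"tx":0.058,"ty":0,"tz":-0.001,"fingers":0.04}]'
python3 -m creep '[{"ax":0,"ay":0,"az":0,"tx":0,"ty":0,"tz":0,"fingers":0.03},{"ax":0,"ay":0,"az":0,"tx":0,"ty":0,"tz":0,"fingers":0.02},{"ax":0,"ay":0,"az":0,"tx":0,"ty":0,"tz":0,"fingers":0.01},{"ax":0,"ay":0,"az":0,"tx":0,"ty":0,"tz":0,"fingers":0.01},{"ax":0,"ay":0,"az":0,"tx":0,"ty":0,"tz":0,"fingers":0.01}]' 12
python3 go.py .5676 -.1767 .19 -78
```

```text
time_s: 9.6
tcp_pos: [0.5694, -0.1781, 0.1924]
eef_rot: [107.7, 90.0, -60.3]
contact_force: [0.1, -0.7, -0.2]
gripper_width: 0.0464
time_s: 10.1
tcp_pos: [0.5691, -0.1767, 0.1922]
eef_rot: [-140.6, 89.9, 51.4]
contact_force: [-2.1, 5.1, 3.8]
gripper_width: 0.0178
t 10.1 p [ 0.5691 -0.1767  0.1922] j [ 1.500e+00  1.450e+01 -1.250e+01 -1.000e-01 -6.290e+01  1.006e+02] F [-2.1  5.1  3.8] w 0.0178
tool x [ 8.e-04  1.e-03 -1.e+00] jaw -77.94 z [-0.978 -0.209 -0.001]
shift tool [ 0.0022 -0.0003  0.0015] ax 0.06
```

The handle is held (17.8 mm) and the crank reads about 1.26 rad, so 4.8 clockwise turns remain. In the tool frame the handle now sits almost exactly at (−32, 0) mm from the hub. I'll turn in quarter circles of 18° per row, first one and then a check.

```bash
python3 -m creep '[{"ax":0,"ay":0,"az":0,"tx":0,"ty":0.0016,"tz":-0.0099,"fingers":0.01},{"ax":0,"ay":0,"az":0,"tx":0,"ty":0.0061,"tz":-0.0188,"fingers":0.01},{"ax":0,"ay":0,"az":0,"tx":0,"ty":0.0132,"tz":-0.0259,"fingers":0.01},{"ax":0,"ay":0,"az":0,"tx":0,"ty":0.0221,"tz":-0.0304,"fingers":0.01},{"ax":0,"ay":0,"az":0,"tx":0,"ty":0.032,"tz":-0.032,"fingers":0.01}]'
cat > ck.py <<'E'
from h import *
S=np.array([0.53476,-0.10333,-0.08736])
st=r.get_state(); p=st['tcp_pos']; H=np.array([.5763,-.2084]); d=p[:2]-H
a=np.pi+S[2]-np.arctan2(d[1],d[0])
print('t',st['time_s'],'R',round(np.hypot(*d)*1e3,1),'crank mod',round(np.degrees(a)%360,1),'z',round(p[2],4),'F',np.round(st['contact_force'],1),'w',round(st['gripper_width'],4),'j',np.round(st['joints'],0))
E
python3 ck.py
```

```text
time_s: 10.6
tcp_pos: [0.6068, -0.2034, 0.1921]
eef_rot: [19.1, 89.9, -148.8]
contact_force: [-9.4, -0.1, 9.6]
gripper_width: 0.0179
t 10.6 R 30.9 crank mod 165.6 z 0.1921 F [-9.4 -0.1  9.6] w 0.0179 j [ -1.  19.  -7.   0. -65. 103.]
```

Turning works. The command circle sits about 1.3 mm too far out in +x (9 N), so I'll correct that in the next quarter and check again.

```bash
python3 -m creep '[{"ax":0,"ay":0,"az":0,"tx":0,"ty":0.0099,"tz":0.0029,"fingers":0.01},{"ax":0,"ay":0,"az":0,"tx":0,"ty":0.0188,"tz":0.0074,"fingers":0.01},{"ax":0,"ay":0,"az":0,"tx":0,"ty":0.0259,"tz":0.0145,"fingers":0.01},{"ax":0,"ay":0,"az":0,"tx":0,"ty":0.0304,"tz":0.0234,"fingers":0.01},{"ax":0,"ay":0,"az":0,"tx":0,"ty":0.032,"tz":0.0333,"fingers":0.01}]'
python3 ck.py
python3 -m creep '[{"ax":0,"ay":0,"az":0,"tx":0,"ty":-0.0016,"tz":0.0099,"fingers":0.01},{"ax":0,"ay":0,"az":0,"tx":0,"ty":-0.0061,"tz":0.0188,"fingers":0.01},{"ax":0,"ay":0,"az":0,"tx":0,"ty":-0.0132,"tz":0.0259,"fingers":0.01},{"ax":0,"ay":0,"az":0,"tx":0,"ty":-0.0221,"tz":0.0304,"fingers":0.01},{"ax":0,"ay":0,"az":0,"tx":0,"ty":-0.032,"tz":0.032,"fingers":0.01}]'
python3 ck.py
python3 -m creep '[{"ax":0,"ay":0,"az":0,"tx":0,"ty":-0.0099,"tz":-0.0016,"fingers":0.01},{"ax":0,"ay":0,"az":0,"tx":0,"ty":-0.0188,"tz":-0.0061,"fingers":0.01},{"ax":0,"ay":0,"az":0,"tx":0,"ty":-0.0259,"tz":-0.0132,"fingers":0.01},{"ax":0,"ay":0,"az":0,"tx":0,"ty":-0.0304,"tz":-0.0221,"fingers":0.01},{"ax":0,"ay":0,"az":0,"tx":0,"ty":-0.032,"tz":-0.032,"fingers":0.01}]'
python3 ck.py
```

```text
time_s: 11.1
tcp_pos: [0.5816, -0.2398, 0.1922]
eef_rot: [-137.3, 89.9, 54.7]
contact_force: [-0.4, 14.0, 9.2]
gripper_width: 0.0181
t 11.1 R 31.8 crank mod 255.4 z 0.1922 F [-0.4 14.   9.2] w 0.0181 j [ -5.  18.  -8.  -0. -64. 107.]
time_s: 11.6
tcp_pos: [0.5435, -0.216, 0.1922]
eef_rot: [134.7, 89.9, -33.2]
contact_force: [4.9, -0.1, 3.7]
gripper_width: 0.0179
t 11.6 R 33.7 crank mod 342.0 z 0.1922 F [ 4.9 -0.1  3.7] w 0.0179 j [ -2.  13. -14.   0. -62. 104.]
time_s: 12.1
tcp_pos: [0.5673, -0.1768, 0.1922]
eef_rot: [-2.4, 89.9, -170.4]
contact_force: [-0.8, -1.0, 8.1]
gripper_width: 0.0182
t 12.1 R 32.9 crank mod 69.0 z 0.1922 F [-0.8 -1.   8.1] w 0.0182 j [  2.  14. -13.   0. -63. 101.]
```

One full turn is done with small forces. I'll nudge the centre 0.8 mm in +y and continue with turns 2 and 3, checking the force after each.

```bash
python3 -m creep '[{"ax":0,"ay":0,"az":0,"tx":0,"ty":0.0010,"tz":-0.0099,"fingers":0.01},{"ax":0,"ay":0,"az":0,"tx":0,"ty":0.0053,"tz":-0.0188,"fingers":0.01},{"ax":0,"ay":0,"az":0,"tx":0,"ty":0.0124,"tz":-0.0259,"fingers":0.01},{"ax":0,"ay":0,"az":0,"tx":0,"ty":0.0213,"tz":-0.0304,"fingers":0.01},{"ax":0,"ay":0,"az":0,"tx":0,"ty":0.0312,"tz":-0.032,"fingers":0.01}]' >/dev/null
python3 ck.py
python3 -m creep '[{"ax":0,"ay":0,"az":0,"tx":0,"ty":0.0099,"tz":0.0016,"fingers":0.01},{"ax":0,"ay":0,"az":0,"tx":0,"ty":0.0188,"tz":0.0061,"fingers":0.01},{"ax":0,"ay":0,"az":0,"tx":0,"ty":0.0259,"tz":0.0132,"fingers":0.01},{"ax":0,"ay":0,"az":0,"tx":0,"ty":0.0304,"tz":0.0221,"fingers":0.01},{"ax":0,"ay":0,"az":0,"tx":0,"ty":0.032,"tz":0.032,"fingers":0.01}]' >/dev/null
python3 ck.py
python3 -m creep '[{"ax":0,"ay":0,"az":0,"tx":0,"ty":-0.0016,"tz":0.0099,"fingers":0.01},{"ax":0,"ay":0,"az":0,"tx":0,"ty":-0.0061,"tz":0.0188,"fingers":0.01},{"ax":0,"ay":0,"az":0,"tx":0,"ty":-0.0132,"tz":0.0259,"fingers":0.01},{"ax":0,"ay":0,"az":0,"tx":0,"ty":-0.0221,"tz":0.0304,"fingers":0.01},{"ax":0,"ay":0,"az":0,"tx":0,"ty":-0.032,"tz":0.032,"fingers":0.01}]' >/dev/null
python3 ck.py
python3 -m creep '[{"ax":0,"ay":0,"az":0,"tx":0,"ty":-0.0099,"tz":-0.0016,"fingers":0.01},{"ax":0,"ay":0,"az":0,"tx":0,"ty":-0.0188,"tz":-0.0061,"fingers":0.01},{"ax":0,"ay":0,"az":0,"tx":0,"ty":-0.0259,"tz":-0.0132,"fingers":0.01},{"ax":0,"ay":0,"az":0,"tx":0,"ty":-0.0304,"tz":-0.0221,"fingers":0.01},{"ax":0,"ay":0,"az":0,"tx":0,"ty":-0.032,"tz":-0.032,"fingers":0.01}]' >/dev/null
python3 ck.py
```

```text
t 12.6 R 30.7 crank mod 161.0 z 0.1922 F [-2.8  0.8 10.4] w 0.0177 j [ -1.  18.  -7.   0. -65. 103.]
t 13.1 R 31.4 crank mod 255.5 z 0.1922 F [1.7 3.3 8.8] w 0.0177 j [ -5.  18.  -8.   0. -64. 107.]
t 13.6 R 33.7 crank mod 344.4 z 0.1922 F [ 4.3 -1.4  4.1] w 0.0179 j [ -2.  13. -14.   0. -62. 104.]
t 14.1 R 33.0 crank mod 69.8 z 0.1922 F [-0.6 -4.9  7.7] w 0.0183 j [  2.  14. -13.   0. -63. 100.]
```

Forces are very low now. Turn 3, then a look.

```bash
python3 -m creep '[{"ax":0,"ay":0,"az":0,"tx":0,"ty":0.0016,"tz":-0.0099,"fingers":0.01},{"ax":0,"ay":0,"az":0,"tx":0,"ty":0.0061,"tz":-0.0188,"fingers":0.01},{"ax":0,"ay":0,"az":0,"tx":0,"ty":0.0132,"tz":-0.0259,"fingers":0.01},{"ax":0,"ay":0,"az":0,"tx":0,"ty":0.0221,"tz":-0.0304,"fingers":0.01},{"ax":0,"ay":0,"az":0,"tx":0,"ty":0.032,"tz":-0.032,"fingers":0.01}]' >/dev/null
python3 ck.py
python3 -m creep '[{"ax":0,"ay":0,"az":0,"tx":0,"ty":0.0099,"tz":0.0016,"fingers":0.01},{"ax":0,"ay":0,"az":0,"tx":0,"ty":0.0188,"tz":0.0061,"fingers":0.01},{"ax":0,"ay":0,"az":0,"tx":0,"ty":0.0259,"tz":0.0132,"fingers":0.01},{"ax":0,"ay":0,"az":0,"tx":0,"ty":0.0304,"tz":0.0221,"fingers":0.01},{"ax":0,"ay":0,"az":0,"tx":0,"ty":0.032,"tz":0.032,"fingers":0.01}]' >/dev/null
python3 ck.py
python3 -m creep '[{"ax":0,"ay":0,"az":0,"tx":0,"ty":-0.0016,"tz":0.0099,"fingers":0.01},{"ax":0,"ay":0,"az":0,"tx":0,"ty":-0.0061,"tz":0.0188,"fingers":0.01},{"ax":0,"ay":0,"az":0,"tx":0,"ty":-0.0132,"tz":0.0259,"fingers":0.01},{"ax":0,"ay":0,"az":0,"tx":0,"ty":-0.0221,"tz":0.0304,"fingers":0.01},{"ax":0,"ay":0,"az":0,"tx":0,"ty":-0.032,"tz":0.032,"fingers":0.01}]' >/dev/null
python3 ck.py
python3 -m creep '[{"ax":0,"ay":0,"az":0,"tx":0,"ty":-0.0099,"tz":-0.0016,"fingers":0.01},{"ax":0,"ay":0,"az":0,"tx":0,"ty":-0.0188,"tz":-0.0061,"fingers":0.01},{"ax":0,"ay":0,"az":0,"tx":0,"ty":-0.0259,"tz":-0.0132,"fingers":0.01},{"ax":0,"ay":0,"az":0,"tx":0,"ty":-0.0304,"tz":-0.0221,"fingers":0.01},{"ax":0,"ay":0,"az":0,"tx":0,"ty":-0.032,"tz":-0.032,"fingers":0.01}]' >/dev/null
python3 ck.py
python3 - <<'E'
from h import *
c=cap('scene'); crop(c,190,390,160,360,3,'scene7c.png')
E
```

```text
t 14.6 R 30.7 crank mod 161.1 z 0.1921 F [-2.4  1.4 11.8] w 0.0179 j [ -1.  18.  -7.   0. -65. 103.]
t 15.1 R 31.4 crank mod 255.1 z 0.1921 F [1.7 3.4 9. ] w 0.0184 j [ -5.  18.  -8.   0. -64. 107.]
t 15.6 R 33.6 crank mod 344.3 z 0.1922 F [ 3.4 -0.3  5.7] w 0.0175 j [ -2.  13. -14.   0. -62. 104.]
t 16.1 R 33.0 crank mod 69.8 z 0.1922 F [-0.2 -5.7  7.7] w 0.0179 j [  2.  14. -13.   0. -63. 100.]
```

View pics/scene7c.png

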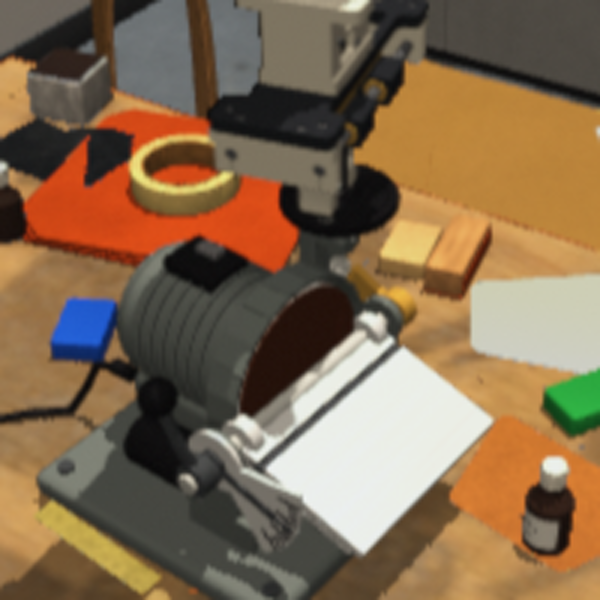

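The table is visibly tilted about 19° and the crepe and block are undisturbed at (410,248) and (460,255). Turn 4, then three quarters more.

```bash
python3 -m creep '[{"ax":0,"ay":0,"az":0,"tx":0,"ty":0.0016,"tz":-0.0099,"fingers":0.01},{"ax":0,"ay":0,"az":0,"tx":0,"ty":0.0061,"tz":-0.0188,"fingers":0.01},{"ax":0,"ay":0,"az":0,"tx":0,"ty":0.0132,"tz":-0.0259,"fingers":0.01},{"ax":0,"ay":0,"az":0,"tx":0,"ty":0.0221,"tz":-0.0304,"fingers":0.01},{"ax":0,"ay":0,"az":0,"tx":0,"ty":0.032,"tz":-0.032,"fingers":0.01}]' >/dev/null
python3 ck.py
python3 -m creep '[{"ax":0,"ay":0,"az":0,"tx":0,"ty":0.0099,"tz":0.0016,"fingers":0.01},{"ax":0,"ay":0,"az":0,"tx":0,"ty":0.0188,"tz":0.0061,"fingers":0.01},{"ax":0,"ay":0,"az":0,"tx":0,"ty":0.0259,"tz":0.0132,"fingers":0.01},{"ax":0,"ay":0,"az":0,"tx":0,"ty":0.0304,"tz":0.0221,"fingers":0.01},{"ax":0,"ay":0,"az":0,"tx":0,"ty":0.032,"tz":0.032,"fingers":0.01}]' >/dev/null
python3 ck.py
python3 -m creep '[{"ax":0,"ay":0,"az":0,"tx":0,"ty":-0.0016,"tz":0.0099,"fingers":0.01},{"ax":0,"ay":0,"az":0,"tx":0,"ty":-0.0061,"tz":0.0188,"fingers":0.01},{"ax":0,"ay":0,"az":0,"tx":0,"ty":-0.0132,"tz":0.0259,"fingers":0.01},{"ax":0,"ay":0,"az":0,"tx":0,"ty":-0.0221,"tz":0.0304,"fingers":0.01},{"ax":0,"ay":0,"az":0,"tx":0,"ty":-0.032,"tz":0.032,"fingers":0.01}]' >/dev/null
python3 ck.py
python3 -m creep '[{"ax":0,"ay":0,"az":0,"tx":0,"ty":-0.0099,"tz":-0.0016,"fingers":0.01},{"ax":0,"ay":0,"az":0,"tx":0,"ty":-0.0188,"tz":-0.0061,"fingers":0.01},{"ax":0,"ay":0,"az":0,"tx":0,"ty":-0.0259,"tz":-0.0132,"fingers":0.01},{"ax":0,"ay":0,"az":0,"tx":0,"ty":-0.0304,"tz":-0.0221,"fingers":0.01},{"ax":0,"ay":0,"az":0,"tx":0,"ty":-0.032,"tz":-0.032,"fingers":0.01}]' >/dev/null
python3 ck.py
```

```text
t 16.65 R 30.7 crank mod 161.1 z 0.1921 F [-3.   0.7 10.6] w 0.0181 j [ -1.  18.  -7.   0. -65. 103.]
t 17.15 R 31.4 crank mod 255.1 z 0.1922 F [ 0.8  3.1 10.3] w 0.0181 j [ -5.  18.  -8.   0. -64. 107.]
t 17.65 R 33.6 crank mod 344.3 z 0.1922 F [ 3.3 -0.1  5.9] w 0.018 j [ -2.  13. -14.   0. -62. 104.]
t 18.15 R 33.0 crank mod 69.8 z 0.1921 F [-0.1 -5.1  7.7] w 0.018 j [  2.  14. -13.   0. -63. 100.]
```

```bash
python3 -m creep '[{"ax":0,"ay":0,"az":0,"tx":0,"ty":0.0016,"tz":-0.0099,"fingers":0.01},{"ax":0,"ay":0,"az":0,"tx":0,"ty":0.0061,"tz":-0.0188,"fingers":0.01},{"ax":0,"ay":0,"az":0,"tx":0,"ty":0.0132,"tz":-0.0259,"fingers":0.01},{"ax":0,"ay":0,"az":0,"tx":0,"ty":0.0221,"tz":-0.0304,"fingers":0.01},{"ax":0,"ay":0,"az":0,"tx":0,"ty":0.032,"tz":-0.032,"fingers":0.01}]' >/dev/null
python3 ck.py
python3 -m creep '[{"ax":0,"ay":0,"az":0,"tx":0,"ty":0.0099,"tz":0.0016,"fingers":0.01},{"ax":0,"ay":0,"az":0,"tx":0,"ty":0.0188,"tz":0.0061,"fingers":0.01},{"ax":0,"ay":0,"az":0,"tx":0,"ty":0.0259,"tz":0.0132,"fingers":0.01},{"ax":0,"ay":0,"az":0,"tx":0,"ty":0.0304,"tz":0.0221,"fingers":0.01},{"ax":0,"ay":0,"az":0,"tx":0,"ty":0.032,"tz":0.032,"fingers":0.01}]' >/dev/null
python3 ck.py
python3 -m creep '[{"ax":0,"ay":0,"az":0,"tx":0,"ty":-0.0016,"tz":0.0099,"fingers":0.01},{"ax":0,"ay":0,"az":0,"tx":0,"ty":-0.0061,"tz":0.0188,"fingers":0.01},{"ax":0,"ay":0,"az":0,"tx":0,"ty":-0.0132,"tz":0.0259,"fingers":0.01},{"ax":0,"ay":0,"az":0,"tx":0,"ty":-0.0221,"tz":0.0304,"fingers":0.01},{"ax":0,"ay":0,"az":0,"tx":0,"ty":-0.032,"tz":0.032,"fingers":0.01}]' >/dev/null
python3 ck.py; python3 go.py .5427 -.2048 .192 -78
```

```text
t 18.65 R 30.7 crank mod 161.1 z 0.1921 F [-2.6  1.3 10.7] w 0.0181 j [ -1.  18.  -7.   0. -65. 103.]
t 19.15 R 31.4 crank mod 255.1 z 0.1921 F [ 0.3  3.  10.4] w 0.0181 j [ -5.  18.  -8.   0. -64. 107.]
t 19.65 R 33.7 crank mod 344.3 z 0.1922 F [ 3.7 -1.1  5.3] w 0.0182 j [ -2.  13. -14.   0. -62. 104.]
t 19.65 p [ 0.5432 -0.2146  0.1922] j [ -2.4  13.5 -14.    0.  -62.5 104.4] F [ 3.7 -1.1  5.3] w 0.0182
tool x [ 7.e-04 -7.e-04 -1.e+00] jaw -77.95 z [-0.978 -0.209 -0.001]
shift tool [ 0.0002 -0.0097 -0.0015] ax 0.05
```

```bash
python3 -m creep '[{"ax":0,"ay":0,"az":0,"tx":0,"ty":-0.0099,"tz":-0.0016,"fingers":0.01},{"ax":0,"ay":0,"az":0,"tx":0,"ty":-0.0099,"tz":-0.0016,"fingers":0.01},{"ax":0,"ay":0,"az":0,"tx":0,"ty":-0.0099,"tz":-0.0016,"fingers":0.01}]'
python3 ck.py; python3 go.py .5427 -.2048 .192 -78
python3 - <<'E'
from h import *
c=cap('scene'); crop(c,190,390,200,360,4,'scene8c.png'); crop(c,190,390,160,360,3,'scene8d.png')
t=cap('top')
# table tilt from scene depth
for n,c in(('scene',c),('top',t)):
    R=cv2.Rodrigues(c['rvec'])[0]; v,u=np.mgrid[0:480,0:640]; d=c['depth']
    X=(np.stack([(u-c['cx'])/c['fx']*d,(v-c['cy'])/c['fy']*d,d],-1)-c['tvec'].ravel())@R
    ca,sa=np.cos(-.08736),np.sin(-.08736); D=X-np.array([.53476,-.10333,0]); sx=ca*D[...,0]+sa*D[...,1]; sy=-sa*D[...,0]+ca*D[...,1]
    m=(d>0)&(sx<-.03)&(sx>-.082)&(abs(sy)<.06)&(X[...,2]<.12)&(X[...,2]>.03)
    A=np.c_[sx[m],sy[m],np.ones(m.sum())]; z=X[...,2][m]
    k=np.ones(len(z),bool)
    for _ in range(5):
        s=np.linalg.lstsq(A[k],z[k],rcond=None)[0]; e=A@s-z; k=abs(e)<max(2*e[k].std(),.001)
    print(n,m.sum(),k.sum(),'tilt deg',np.degrees(np.arctan(s[0])),s)
E
```

```text
time_s: 19.95
tcp_pos: [0.543, -0.2039, 0.1921]
eef_rot: [175.7, 90.0, 7.8]
contact_force: [0.5, 2.1, 9.0]
gripper_width: 0.0182
t 19.95 R 33.6 crank mod 2.7 z 0.1921 F [0.5 2.1 9. ] w 0.0182 j [ -1.  13. -14.  -0. -62. 103.]
t 19.95 p [ 0.543  -0.2039  0.1921] j [ -1.3  13.1 -14.5  -0.  -62.4 103.4] F [0.5 2.1 9. ] w 0.0182
tool x [ 3.e-04  0.e+00 -1.e+00] jaw -77.89 z [-0.978 -0.21  -0.   ]
shift tool [0.0001 0.0009 0.0005] ax 0.11
scene 1504 1309 tilt deg 29.93269006959984 [ 0.57578496 -0.00165742  0.09925326]
top 1324 1139 tilt deg 31.06417922264534 [ 0.60238619 -0.00367908  0.10064587]
```

View pics/scene8c.png

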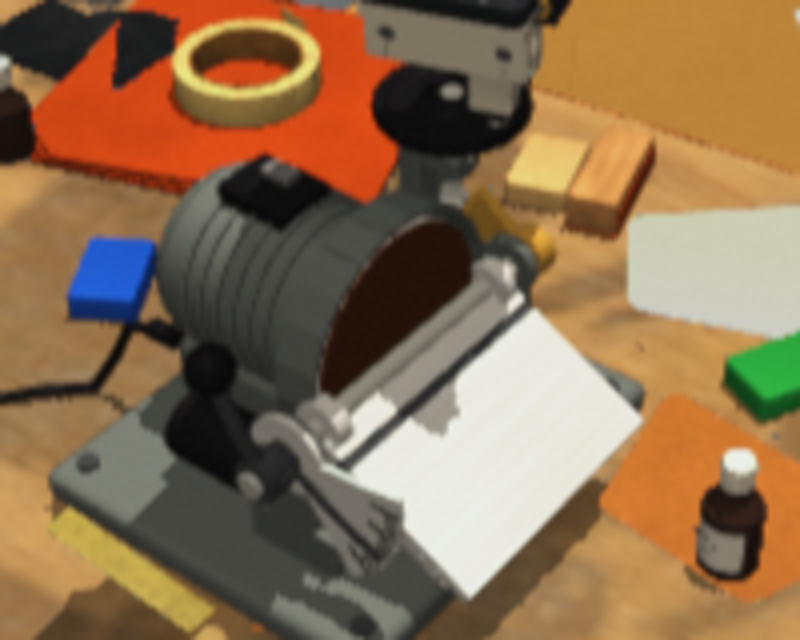

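The table reads 29.9° (scene) and 31.1° (top, with the arm shadowing). The crank handle is within about 3° of its 5-turn position. I'll release the handle, rise and check the clearance round the lever.

```bash
python3 -m creep '[{"ax":0,"ay":0,"az":0,"tx":0,"ty":0,"tz":0,"fingers":0.03},{"ax":0,"ay":0,"az":0,"tx":0,"ty":0,"tz":0,"fingers":0.045},{"ax":0,"ay":0,"az":0,"tx":-0.02,"ty":0,"tz":0,"fingers":0.05},{"ax":0,"ay":0,"az":0,"tx":-0.06,"ty":0,"tz":0,"fingers":0.05},{"ax":0,"ay":0,"az":0,"tx":-0.1,"ty":0,"tz":0,"fingers":0.05}]'
python3 go.py .5630 .0147 .25 -95
python3 - <<'E'
from h import *
for n in('scene','top'):
    c=cap(n); R=cv2.Rodrigues(c['rvec'])[0]; v,u=np.mgrid[0:480,0:640]; d=c['depth']
    X=(np.stack([(u-c['cx'])/c['fx']*d,(v-c['cy'])/c['fy']*d,d],-1)-c['tvec'].ravel())@R
    ca,sa=np.cos(-.08736),np.sin(-.08736); D=X-np.array([.53476,-.10333,0]); sx=ca*D[...,0]+sa*D[...,1]; sy=-sa*D[...,0]+ca*D[...,1]
    print(n,'cols sy (mm) ->',list(range(60,300,20)))
    for x in range(-140,80,20):
        row=[]
        for y in range(60,300,20):
            k=(d>0)&(sx*1e3>=x)&(sx*1e3<x+20)&(sy*1e3>=y)&(sy*1e3<y+20)
            row.append(int(X[...,2][k].max()*1e3) if k.sum()>0 else -1)
        print(x,row)
c=ld('scene'); crop(c,210,330,250,350,6,'scene9c.png')
E
```

```text
time_s: 20.55
tcp_pos: [0.5413, -0.2045, 0.291]
eef_rot: [-19.5, 89.7, 172.6]
contact_force: [0.5, -0.4, 0.3]
gripper_width: 0.0485
t 20.55 p [ 0.5413 -0.2045  0.291 ] j [ -1.4   9.6  -5.7  -0.  -74.9 103.4] F [ 0.5 -0.4  0.3] w 0.0485
tool x [-4.7e-03  6.0e-04 -1.0e+00] jaw -77.96 z [-0.978 -0.209  0.004]
shift tool [ 0.041  -0.2097 -0.0672] ax 17.04
scene cols sy (mm) -> [60, 80, 100, 120, 140, 160, 180, 200, 220, 240, 260, 280]
-140 [10, 7, 1, 2, 1, 1, 0, 50, 54, 65, 66, 98]
-120 [1, 1, 1, 1, 1, 1, 1, 49, 53, 184, 161, 98]
-100 [53, 1, 1, 2, 1, 3, 1, 49, 53, 182, 162, 99]
-80 [65, 108, 24, 22, 0, 1, 0, 50, -1, 62, 64, 97]
-60 [78, 106, 77, 25, 1, 1, 30, 30, 54, 55, 54, 97]
-40 [86, 107, 89, 625, 627, 0, -1, 50, 53, 54, 54, -1]
-20 [112, 119, 622, 624, 627, 626, 0, 51, 54, 55, 53, -1]
0 [143, 120, 171, 172, 625, 625, 0, 49, 52, 53, 53, -1]
20 [143, 102, 169, 170, 1, 2, 1, 50, 53, 53, 53, -1]
40 [64, 60, 25, 24, 1, 1, 1, 0, -1, -1, -1, -1]
60 [65, 61, 25, 25, 2, 0, 0, 1, 2, 0, -1, -1]
top cols sy (mm) -> [60, 80, 100, 120, 140, 160, 180, 200, 220, 240, 260, 280]
-140 [766, 765, 764, 748, -1, -1, -1, -1, -1, -1, 68, 104]
-120 [760, 760, 756, 742, -1, -1, -1, -1, 181, 186, 113, 102]
-100 [752, 752, 750, 737, -1, -1, -1, -1, 184, 183, 69, 202]
-80 [746, 746, 742, 733, -1, -1, -1, -1, -1, -1, 68, 102]
-60 [739, 738, 736, 729, 704, -1, -1, -1, -1, -1, 58, 101]
-40 [730, 730, 729, 724, 722, -1, -1, -1, -1, 54, 57, 102]
-20 [726, 727, 727, 728, 727, -1, -1, -1, -1, 52, 56, 99]
0 [727, 727, 727, 727, 727, -1, -1, -1, -1, 53, 59, 100]
20 [724, 723, 723, 722, 722, -1, -1, -1, -1, 60, 57, 100]
40 [710, 708, 708, 706, 704, -1, -1, -1, -1, 4, 4, 4]
60 [66, -1, -1, -1, -1, -1, -1, -1, -1, 7, 4, 5]
```

View pics/scene9c.png

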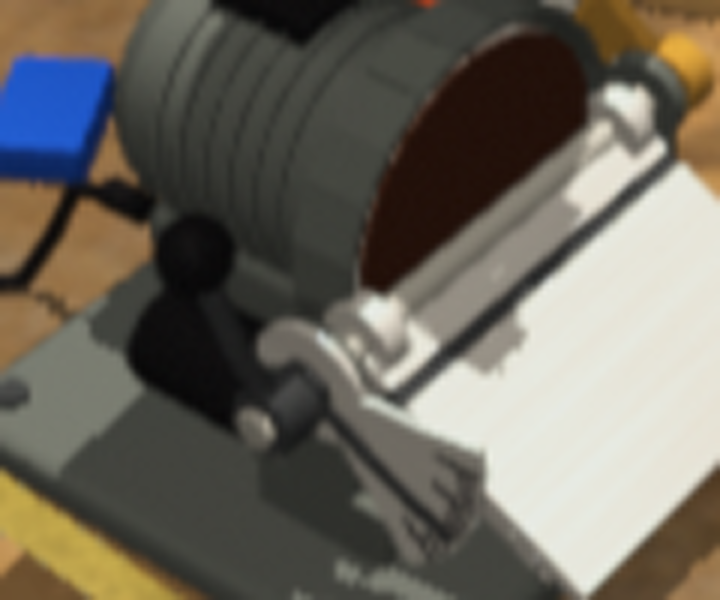

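The quadrant tops out at about 108 mm and the awl handles at 184 mm near sander (−110, 240). So a grip with the jaws along the sander's y, tips 10 mm below the ball centre, has clearance. I'll move over the ball.

```bash
python3 -m creep '[{"ax":3.4,"ay":0,"az":0,"tx":0,"ty":-0.042,"tz":-0.0135,"fingers":0.05},{"ax":6.8,"ay":0,"az":0,"tx":0,"ty":-0.084,"tz":-0.027,"fingers":0.05},{"ax":10.2,"ay":0,"az":0,"tx":0,"ty":-0.126,"tz":-0.0405,"fingers":0.05},{"ax":13.6,"ay":0,"az":0,"tx":0.0,"ty":-0.168,"tz":-0.054,"fingers":0.05},{"ax":17,"ay":0,"az":0,"tx":0,"ty":-0.2097,"tz":-0.0672,"fingers":0.05}]'
python3 -m creep '[{"ax":0,"ay":0,"az":0,"tx":0.03,"ty":0,"tz":0,"fingers":0.05},{"ax":0,"ay":0,"az":0,"tx":0.06,"ty":0,"tz":0,"fingers":0.05},{"ax":0,"ay":0,"az":0,"tx":0.08,"ty":0,"tz":0,"fingers":0.05},{"ax":0,"ay":0,"az":0,"tx":0.085,"ty":0,"tz":0,"fingers":0.05},{"ax":0,"ay":0,"az":0,"tx":0.085,"ty":0,"tz":0,"fingers":0.05}]'
python3 go.py .5630 .0147 .1505 -95
python3 - <<'E'
from h import *
c=cap('scene'); crop(c,190,330,210,330,5,'scene10c.png')
E
```

```text
time_s: 21.15
tcp_pos: [0.5636, 0.016, 0.2905]
eef_rot: [12.1, 89.9, -173.0]
contact_force: [0.5, -0.4, 0.1]
gripper_width: 0.0497
time_s: 21.65
tcp_pos: [0.5637, 0.0141, 0.2055]
eef_rot: [25.6, 89.8, -159.4]
contact_force: [-1.0, -0.2, 1.0]
gripper_width: 0.0502
t 21.65 p [0.5637 0.0141 0.2055] j [ 21.3  11.1 -15.2  -0.  -63.8  63.7] F [-1.  -0.2  1. ] w 0.0502
tool x [-0.0026 -0.001  -1.    ] jaw -94.95 z [-0.996  0.086  0.003]
shift tool [ 0.055  -0.0006  0.0006] ax 0.05
```

View pics/scene10c.png

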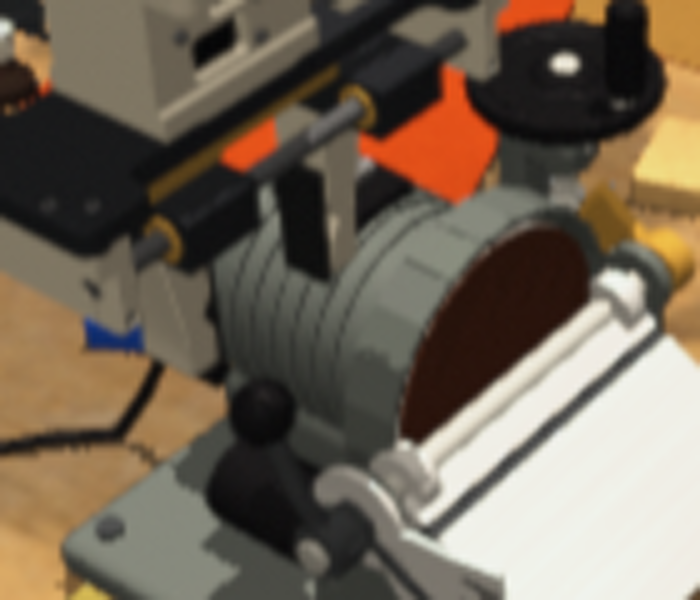

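The fingers straddle the ball at (262,410) in the crop. I'll descend and grip it.

```bash
python3 -m creep '[{"ax":0,"ay":0,"az":0,"tx":0.025,"ty":-0.0005,"tz":0.0005,"fingers":0.05},{"ax":0,"ay":0,"az":0,"tx":0.045,"ty":-0.0005,"tz":0.0005,"fingers":0.05},{"ax":0,"ay":0,"az":0,"tx":0.055,"ty":-0.0005,"tz":0.0005,"fingers":0.05},{"ax":0,"ay":0,"az":0,"tx":0.056,"ty":-0.0005,"tz":0.0005,"fingers":0.045}]'
python3 -m creep '[{"ax":0,"ay":0,"az":0,"tx":0,"ty":0,"tz":0,"fingers":0.035},{"ax":0,"ay":0,"az":0,"tx":0,"ty":0,"tz":0,"fingers":0.025},{"ax":0,"ay":0,"az":0,"tx":0,"ty":0,"tz":0,"fingers":0.015},{"ax":0,"ay":0,"az":0,"tx":0,"ty":0,"tz":0,"fingers":0.015}]' 12
python3 go.py .5630 .0147 .1505 -95
```

```text
time_s: 22.1
tcp_pos: [0.5638, 0.0145, 0.1504]
eef_rot: [29.6, 90.0, -155.3]
contact_force: [0.1, -0.7, -1.3]
gripper_width: 0.0471
time_s: 22.5
tcp_pos: [0.5648, 0.0157, 0.1515]
eef_rot: [-138.2, 89.8, 36.9]
contact_force: [-0.9, 3.6, 2.6]
gripper_width: 0.0231
t 22.5 p [0.5648 0.0157 0.1515] j [ 21.4  13.7 -19.5  -0.1 -56.7  63.7] F [-0.9  3.6  2.6] w 0.0231
tool x [ 0.0023  0.0017 -1.    ] jaw -94.95 z [-0.996  0.086 -0.002]
shift tool [0.001  0.0012 0.0017] ax 0.05
```

```bash
python3 -m creep '[{"ax":0,"ay":0,"az":0,"tx":-0.0018,"ty":0,"tz":0.0087,"fingers":0.015},{"ax":0,"ay":0,"az":0,"tx":-0.0025,"ty":0,"tz":0.0179,"fingers":0.015},{"ax":0,"ay":0,"az":0,"tx":-0.0018,"ty":0,"tz":0.027,"fingers":0.015},{"ax":0,"ay":0,"az":0,"tx":0.0001,"ty":0,"tz":0.0361,"fingers":0.015},{"ax":0,"ay":0,"az":0,"tx":0.0032,"ty":0,"tz":0.0447,"fingers":0.015}]'
python3 go.py .5630 .0147 .1505 -95
python3 - <<'E'
from h import *
c=cap('scene'); crop(c,190,330,210,330,5,'scene11c.png')
E
```

```text
time_s: 23.0
tcp_pos: [0.5202, 0.0197, 0.1482]
eef_rot: [-147.7, 89.8, 27.4]
contact_force: [5.1, 4.6, -2.1]
gripper_width: 0.0228
t 23.0 p [0.5202 0.0197 0.1482] j [ 23.8   9.8 -25.1  -0.  -54.9  61.3] F [ 5.1  4.6 -2.1] w 0.0228
tool x [ 0.0036  0.0018 -1.    ] jaw -94.93 z [-0.996  0.086 -0.003]
shift tool [-0.0022  0.0013 -0.0431] ax 0.07
```

View pics/scene11c.png

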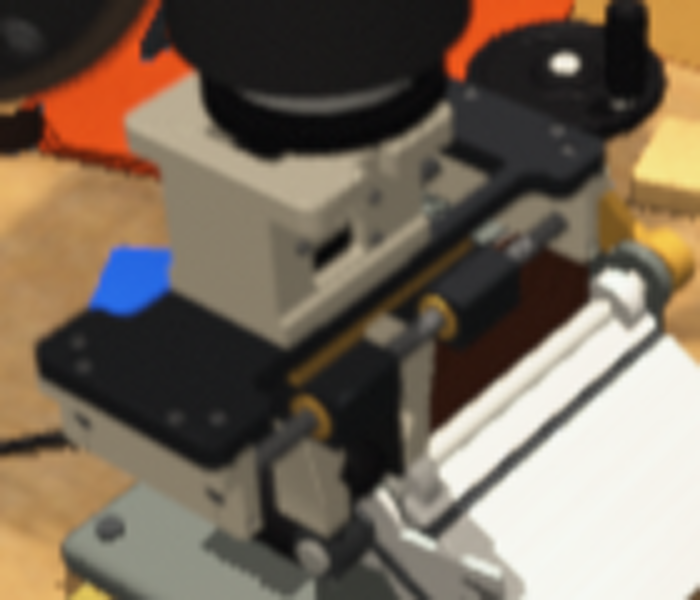

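The ball moves with the gripper, with a few newtons of resistance. Continuing along the arc to the stop.

```bash
python3 -m creep '[{"ax":0,"ay":0,"az":0,"tx":0.0043,"ty":0,"tz":0.0081,"fingers":0.015},{"ax":0,"ay":0,"az":0,"tx":0.0097,"ty":0,"tz":0.0156,"fingers":0.015},{"ax":0,"ay":0,"az":0,"tx":0.0161,"ty":0,"tz":0.0222,"fingers":0.015},{"ax":0,"ay":0,"az":0,"tx":0.0234,"ty":0,"tz":0.0279,"fingers":0.015},{"ax":0,"ay":0,"az":0,"tx":0.0293,"ty":0,"tz":0.0314,"fingers":0.015}]'
python3 go.py .5630 .0147 .1505 -95
```

```text
time_s: 23.55
tcp_pos: [0.4888, 0.0226, 0.119]
eef_rot: [-143.0, 89.8, 32.1]
contact_force: [0.8, 6.1, 18.3]
gripper_width: 0.0228
t 23.55 p [0.4888 0.0226 0.119 ] j [ 25.7   8.8 -30.9  -0.  -50.1  59.4] F [ 0.8  6.1 18.3] w 0.0228
tool x [ 0.0035  0.0022 -1.    ] jaw -94.92 z [-0.996  0.086 -0.003]
shift tool [-0.0312  0.0015 -0.0747] ax 0.08
```

The stop is reached (18 N, about 76° of travel). I'll release and rise straight up.

```bash
python3 -m creep '[{"ax":0,"ay":0,"az":0,"tx":0,"ty":0,"tz":0,"fingers":0.035},{"ax":0,"ay":0,"az":0,"tx":0,"ty":0,"tz":0,"fingers":0.038},{"ax":0,"ay":0,"az":0,"tx":-0.01,"ty":0,"tz":0,"fingers":0.038},{"ax":0,"ay":0,"az":0,"tx":-0.04,"ty":0,"tz":0,"fingers":0.038},{"ax":0,"ay":0,"az":0,"tx":-0.09,"ty":0,"tz":0,"fingers":0.038}]'
python3 -m creep '[{"ax":0,"ay":0,"az":0,"tx":-0.05,"ty":0,"tz":0,"fingers":0.038},{"ax":0,"ay":0,"az":0,"tx":-0.1,"ty":0,"tz":0,"fingers":0.038},{"ax":0,"ay":0,"az":0,"tx":-0.15,"ty":0,"tz":0.0,"fingers":0.038},{"ax":0,"ay":0,"az":0,"tx":-0.19,"ty":0,"tz":0.0,"fingers":0.038},{"ax":0,"ay":0,"az":0,"tx":-0.2,"ty":0,"tz":0.0,"fingers":0.038}]'
cat > fin.py <<'E'
from h import *
c=cap('scene','scene12.png'); crop(c,190,390,190,340,4,'scene12c.png')
t=cap('top','top12.png')
for n,c in(('scene',c),('top',t)):
    R=cv2.Rodrigues(c['rvec'])[0]; v,u=np.mgrid[0:480,0:640]; d=c['depth']
    X=(np.stack([(u-c['cx'])/c['fx']*d,(v-c['cy'])/c['fy']*d,d],-1)-c['tvec'].ravel())@R
    ca,sa=np.cos(-.08736),np.sin(-.08736); D=X-np.array([.53476,-.10333,0]); sx=ca*D[...,0]+sa*D[...,1]; sy=-sa*D[...,0]+ca*D[...,1]
    m=(d>0)&(sx<-.03)&(sx>-.082)&(abs(sy)<.06)&(X[...,2]<.12)&(X[...,2]>.03)
    if m.sum()<50: continue
    A=np.c_[sx[m],sy[m],np.ones(m.sum())]; z=X[...,2][m]; k=np.ones(len(z),bool)
    for _ in range(5):
        s=np.linalg.lstsq(A[k],z[k],rcond=None)[0]; e=A@s-z; k=abs(e)<max(2*e[k].std(),.001)
    print(n,k.sum(),'tilt',np.degrees(np.arctan(s[0])))
S=(.53476,-.10333,-.08736)
def P(p): return [S[0]+np.cos(S[2])*p[0]-np.sin(S[2])*p[1],S[1]+np.sin(S[2])*p[0]+np.cos(S[2])*p[1],p[2]]
c=ld('scene')
for q in(1.1,1.25,1.4):
    th=np.radians(20)-q; print(q,[(px(c,P((.066*np.sin(th),.12,.097+.066*np.cos(th))))-[190,190])*4])
E
python3 fin.py; python3 go.py .3 .4 .4 -95
```

```text
time_s: 24.05
tcp_pos: [0.4859, 0.0203, 0.2072]
eef_rot: [25.9, 89.6, -159.1]
contact_force: [2.2, 0.6, 0.7]
gripper_width: 0.0383
time_s: 24.55
tcp_pos: [0.4889, 0.0207, 0.414]
eef_rot: [-163.1, 89.6, 11.9]
contact_force: [-0.0, -0.5, 0.3]
gripper_width: 0.038
scene 1322 tilt 30.031780556397
top 1329 tilt 30.082244752444524
1.1 [array([320.552515  , 488.77609882])]
1.25 [array([333.23957233, 507.4962074 ])]
1.4 [array([343.90723653, 526.54032554])]
t 24.65 p [0.4882 0.0211 0.4102] j [ 25.6  -1.5  -2.9   0.  -88.3  59.4] F [ 0.5 -1.2 -0.5] w 0.0381
tool x [ 0.0032  0.0012 -1.    ] jaw -94.98 z [-0.996  0.087 -0.003]
shift tool [ 0.0101 -0.3612  0.2204] ax 0.02
```

View pics/scene12c.png

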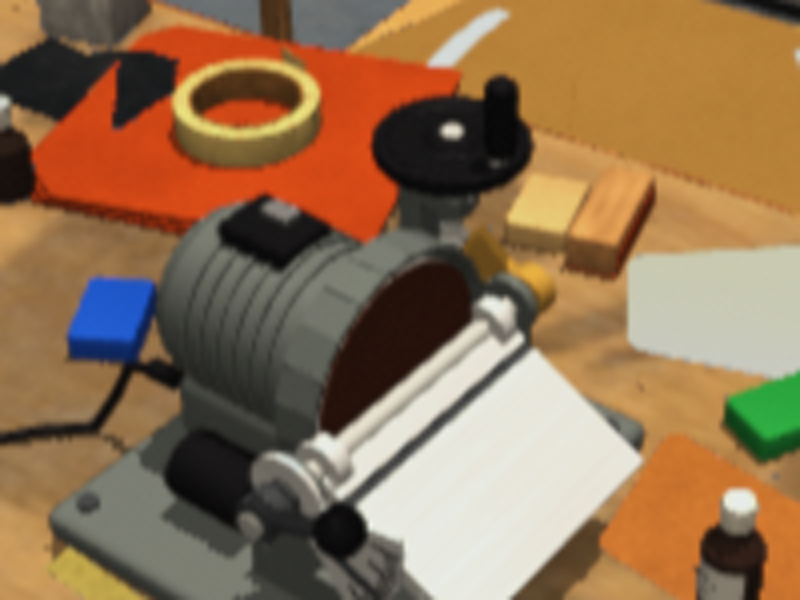

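View pics/scene12.png

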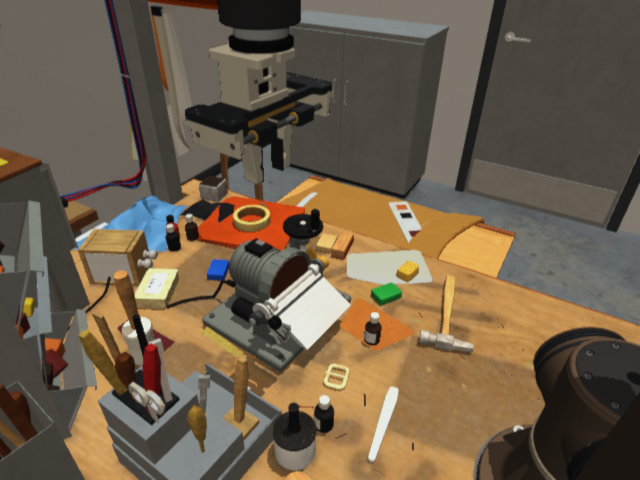

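The ball is at (341,530) in the crop, where the locked 1.40 rad position projects to (344,527). The table reads 30.0° and 30.1°, the crepe is flat beside the block, and the other objects are where they were. The arm is clear, so I'm handing in.

```bash
python3 - <<'E'
from plant import order
print(order.close_job())
E
```

```text
the job is handed in; nothing more can be done
None
```

The job is done in the order asked and was handed in at about 24.7 s.

- **Crepe block:** it lies flat on bare bench, parallel to the long side of the sanding block, about 7 mm from it by my positions.
- **Table tilt:** I turned the handwheel about 4.8 turns clockwise. The handle ended within about 3° of its five-turn position. The last depth fits read 30.0° (scene camera) and 30.1° (top camera). An earlier top-camera fit read 31.1° while the gripper was still on the handle, partly shading the view.
- **Clamp lever:** I swung it over until it met its stop, with about 18 N at the wrist. In the last picture the ball sits within about 1 pixel of where 1.40 rad, fully locked, projects.
- **Other objects and the arm:** the look-alikes, paint bottles, buckle, beeswax, hammer and sanding block look unmoved. I judged this by eye and did not measure it. The arm is clear at about z 0.41 m. The highest wrist force I read was about 18 N.

No final check failed. The first row command was refused because it left out some keys. It moved nothing.

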